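# Fit the grating plate into the slicer box

## Task

Fit the grating plate, the one with the rows of round holes, into the slicer box: hook its tongue under the steel lip with the handle end raised, swing the handle end down until the plate lies flat in its seat, then slide the latch fully over its end. Leave the slicing plate and the garlic and salt shaker where they are.

Things in the scene. Friction and masses are not known exactly. Their poses are not given: they have to be found in the camera images.
- slicer_box: White catch box of a hand slicer, stuck to the worktop on rubber suction feet: 200 mm long, 96 wide, 69 high. Origin: below the middle of its plate seat, at worktop level; the walls reach from x = -111 to +87. +x runs along the box from the latch end to the lip end, y across, z up. The plate seat is a recess in its top; the plate's handle belongs at the latch end.
- seat (a point): Middle of the seat's ledge, 56 mm above the worktop; axes as the box's. A plate lies flat on this ledge, centred here to 2 mm. Side rails 76 apart, 8 high, bevelled to 84 apart at the rim; end wall at x = -77 (bevelled to -81), 8 high; far stop at x = +77. It cannot be dropped in flat: the lip covers the last 12 mm. Enter tilted 0.1 to 0.25 rad, handle end up.
- lip (a point): Middle of the free lower edge of the fixed steel lip, 65 mm ahead of point seat and 10 above the ledge; axes as the box's. The lip, 60 wide and 3 thick, overhangs the ledge from here for 12 mm to the far stop, so the slot under it is 10 high and 12 deep. The ledge is open to above for 12 mm before the lip.
- grating_handle (a point): Centre of the handle fin of the grating plate, the one with 18 staggered round holes, 9.5 mm wide, with raised teeth. Axes: x along the plate to the tongue, y across, z up. Plate: slab 138 x 72, 8 thick, plus the tongue; about 140 g. The fin is 30 long (x), 12 thick (y), and rises 26 above the slab's top; this point is 21 above the underside, 123 behind the tongue's tip.
- grating_tongue (a point): Middle of the end face of the grating plate's steel tongue: 12 mm long, 44 wide, 5 thick, level with the plate's underside, so this point is 2.5 above the underside, 75 from the plate's middle (the plate is 150 long overall). Axes as the plate's. Seated, it lies about 10 mm past point lip and 2.5 above the ledge.
- slicing_handle (a point): Centre of the handle fin of the other plate, the slicing plate: same shape, size and axes, but its steel sheet has one straight slot and blade across it and no round holes. Not to be moved. The two plates lie side by side on the worktop in either order, handle fin up and nearer the robot.
- latch (a joint): Sliding latch at the handle end of the box, in m: 0 to 0.003 drawn back (open) at the start, 0.012 fully shut, where it stops. It slides along the box's +x until its flat steel tongue, 30 mm wide, reaches over the end of the plate, 1.5 mm above a plate that lies flat. It stays where it is left (friction 2 N).
- latch_knob (a point): Centre of the black latch knob: 16 mm long (along the box), 14 wide, 18 high; it stands on the latch's flat steel, 9 below this point. At latch 0 it is 95 mm behind point seat and 22.5 above it. Axes as the box's.
- garlic_mid (a point): Middle of a garlic bulb, about 54 mm wide and 55 high, standing by; not to be moved.
- salt_mid (a point): Middle of an upright glass salt shaker, 44 mm wide and 90 high, standing by; not to be moved.

How it is judged:
On the way, in this order (a step that is already met when the one before it is completed fails the run):
1. the grating plate's tongue is at least 4 mm under the lip while its handle end is still raised (plate tilted more than 2 degrees) (x of grating_tongue in the frame of slicer_box between 0.069 and 0.08 m and y of grating_tongue in the frame of slicer_box between -0.012 and 0.012 m and z of grating_tongue in the frame of slicer_box between 0.054 and 0.067 m and z of grating_handle in the frame of slicer_box above 0.0795 m and angle between the z axis of grating_handle and the z axis of slicer_box, either way round between 0.035 and 0.6 rad), for 0.05 s.
2. the plate lies flat in its seat with its tongue under the lip, the latch still open (x of grating_tongue in the frame of slicer_box between 0.0695 and 0.0795 m and y of grating_tongue in the frame of slicer_box between -0.005 and 0.005 m and z of grating_tongue in the frame of slicer_box between 0.055 and 0.0625 m and x of grating_handle in the frame of slicer_box between -0.0535 and -0.0435 m and y of grating_handle in the frame of slicer_box between -0.005 and 0.005 m and z of grating_handle in the frame of slicer_box between 0.074 and 0.0795 m and angle between the z axis of grating_handle and the z axis of slicer_box, either way round below 0.03 rad and value of joint latch below 0.005 m), for 0.2 s.
At the end, for the whole second after the job is handed in: The grating plate lies flat in the seat (handle height within 2.5 mm of seated, tilt under 0.03 rad, within 5 mm along and across the box), its tongue under the lip, and the latch is shut (joint above 0.0095 of 0.012 m) (x of grating_tongue in the frame of slicer_box between 0.0695 and 0.0795 m and y of grating_tongue in the frame of slicer_box between -0.005 and 0.005 m and z of grating_tongue in the frame of slicer_box between 0.055 and 0.0625 m and x of grating_handle in the frame of slicer_box between -0.0535 and -0.0435 m and y of grating_handle in the frame of slicer_box between -0.005 and 0.005 m and z of grating_handle in the frame of slicer_box between 0.074 and 0.0795 m and angle between the z axis of grating_handle and the z axis of slicer_box, either way round below 0.03 rad and value of joint latch above 0.0095 m); the robot touches nothing.
It fails at once if the slicing plate is moved more than 30 mm (distance of slicing_handle from where it was at the start of the episode above 0.03 m).
It fails at once if the garlic is moved more than 30 mm (distance of garlic_mid from where it was at the start of the episode above 0.03 m).
It fails at once if the salt shaker is moved more than 30 mm (distance of salt_mid from where it was at the start of the episode above 0.03 m).
It also fails if it takes over 51 s, if anything falls off the work surface, if the arm or the gripper's body presses on something with over 40 N, if the wrist force passes 120 N, or if a joint passes its speed limit or range.

## Robot

A 6-joint arm with a two-finger parallel gripper is mounted at the origin on a cart in front of the work surface, level with it; the furniture and walls round the work are solid. World frame = base frame: x ahead of the robot, y to its left, z up, the work surface at z = 0. Lengths are in m, angles in rad, forces in N, time in s.
With the tool pointing down it reaches from about 0.35 to 0.775 m from the base axis. Payload 7.3 kg.
Tool frame: the origin (TCP) lies midway between the tips of the shut fingers; the grasp point (between the pads) lies robot.grasp_offset behind it (robot.grasp_offset is the distance from the TCP to the grasp point, in m); z points along the fingers, x is the direction in which the jaws open and shut, and the axes are right-handed (so a half turn about z gives the same grasp; the last joint's range is limited). The gripper opens to 92 mm and grips with 3 to 60 N. Pads are 19 mm wide; open, the fingers measure 130 mm over their backs; the gripper's body (75 mm by 190 mm) begins 47 mm behind the grasp point.
Start: joints at [1.087, 0.342, 1.524, -0, 1.275, -0.146], TCP at [0.174, 0.495, 0.227] pointing down, gripper open.
Joint ranges: [-2.53, 2.53], [-0.77, 2.02], [0.04, 2.7], [-1, 4.14], [0.28, 2.66], [-3.11, 3.11]. Speed limits (rad/s): [2.57, 2.57, 3.14, 3.14, 3.14, 3.14].

## Interface

Orientations are given as [roll, pitch, yaw] about the fixed x, y, z axes, in that order (R = Rz(yaw) Ry(pitch) Rx(roll)).
In Python, from cell import robot gives the robot as it stands. The module is installed in compiled form; this text tells all that it offers.
- The arm moves only by the tool move_arm, never from a script. Its argument "increments" is a list of rows, each a list of 7 numbers: the finger opening in mm, from 0 to 91.8, then the shift along the tool's x, y, z in mm, then the turn, a rotation vector about the tool's x, y, z in rad. A call has 1 to 12 rows; each row shifts and turns the pose as measured when the row begins, along the tool's axes as they then stand; what a row does not reach is not made up. A row lasts 1/8 s, in which the tool goes at most 62.5 mm and 10.7 degrees, less where a joint would pass 70% of its speed; a pose out of reach is approached as far as the arm can. A call is refused whole if a number of a shift passes 62.5 or a number of a turn 0.188, either way. A call with a gripper value outside its range is refused whole. The fingers move at their own pace and stop on an object; "newtons" is the grip in N (left out, the last holds). Time passes only in rows, so rows that do not move let the fingers close. It gives the time, the measured TCP pose, the force and the opening at its end, in the units of the state.
- robot.observe(): the state, without advancing time (a new reading comes with each control period).
- robot.read_camera(name): name is "side" or "top"; returns a dict with "img" (384x512x3 uint8, red, green, blue), "fx", "fy", "cx", "cy" (pixels), "T" (4x4, takes a point from camera to world coordinates). Camera axes: x right, y down, z forward; pixel columns grow to the right and rows downward; lengths in m; the calibration is good to about 2 mm. A picture is of the moment at which its call begins. There is no depth.
- robot.hand_in(): hands the job in, once; it reports no verdict.
Trained networks look in the newest picture that a camera, given by its name, has taken for a name from the list of things; names that differ only in an ending like _2 or _b are one class to them, and where a whole thing is asked for, a point or a joint stands for the part that bears it (a point fixed in the world has none). Each returns a list of dicts, best first, with "conf" (0 to 1); they miss things now and then, are a little off and sometimes report something else, mostly with a low value. They report only what shows in the picture. A call takes as long as a camera call.
- robot.look_for(thing, camera): "rect" ([left, top, width, height] in pixels, round what is visible of it).
The state is a dict: "time": time; "qpos": joint angles; "qvel": joint speeds; "joint_efforts": joint torques, N m; "tool_pos": TCP position; "tool_rot": TCP orientation; "contact_force": force on the tool from outside, world axes, zero at the start; "torque": the same for the moment, N m; "opening": finger opening in m.
Only numpy, scipy, OpenCV 4.12 (cv2) and the standard library are available. Lean on these libraries where they do the work, as an engineer would, in place of code of your own. Each camera call takes 0.05 s, during which the arm holds its last target.

## Working session

There is one attempt and no reset: what is moved stays moved. The work goes in short steps, Python scripts to look and compute and a tool call to move; the robot and the scene stay as the last step left them, time stands still between calls to the robot, and variables do not carry over. Pictures are saved under pics/ and viewed, and the job is handed in when it is done.

Besides the shell and the picture viewer there is one more tool, called after "Request:" by a JSON object that holds its "api" and its "payload", one argument or row to a line. move_arm: Moves the arm, as the interface text tells. Its arguments: {"type":"object","properties":{"increments":{"type":"array"},"newtons":{"type":"number"}},"required":["increments"]}

```bash
ls; mkdir -p pics
python3 - <<'E'
from cell import robot
import cv2,numpy as np
o=robot.observe(); print(o['time'],o['tool_pos'],o['tool_rot'],o['opening'],robot.grasp_offset)
for c in ['side','top']:
    d=robot.read_camera(c); cv2.imwrite(f'pics/{c}0.png',d['img'][:,:,::-1])
    print(c,d['fx'],d['fy'],d['cx'],d['cy'],np.round(d['T'],4).tolist())
    for t in ['slicer_box','lip','grating_handle','grating_tongue','slicing_handle','latch_knob','latch','garlic_mid','salt_mid']:
        print(t,[(round(r['conf'],2),[round(v) for v in r['rect']]) for r in robot.look_for(t,c)][:3])
E
```

```text
pics
0.0 [0.17375821 0.49497116 0.22606367] [-3.14138031e+00  1.51920142e-03  1.23304039e+00] 0.09186438024368071 0.0188
side 394.7341679140514 394.7341679140514 251.56741960945917 193.6739098180338 [[-0.9969, -0.0384, 0.0685, 0.449], [-0.0769, 0.6539, -0.7527, 0.8386], [-0.0159, -0.7556, -0.6548, 0.7492], [0.0, 0.0, 0.0, 1.0]]
slicer_box [(0.65, [234, 126, 64, 38])]
lip [(0.71, [231, 127, 67, 38])]
grating_handle [(0.59, [216, 224, 59, 23])]
grating_tongue [(0.65, [218, 224, 59, 24])]
slicing_handle [(0.61, [221, 180, 53, 24]), (0.48, [192, 265, 26, 43]), (0.23, [215, 224, 61, 22])]
latch_knob []
latch [(0.48, [215, 223, 61, 26]), (0.39, [278, 127, 14, 9])]
garlic_mid [(0.67, [246, 276, 29, 22])]
salt_mid [(0.59, [190, 266, 24, 40]), (0.47, [279, 124, 15, 13])]
top 430.857261800907 430.857261800907 256.1223989141314 188.88545959769945 [[0.0063, -0.9951, 0.0987, 0.3975], [-0.9995, -0.0093, -0.0298, 0.0674], [0.0306, -0.0984, -0.9947, 1.2122], [0.0, 0.0, 0.0, 1.0]]
slicer_box [(0.96, [323, 153, 56, 78]), (0.75, [204, 160, 28, 55])]
lip [(0.85, [325, 152, 55, 80])]
grating_handle [(0.8, [203, 160, 31, 57]), (0.66, [325, 152, 53, 81]), (0.43, [355, 215, 13, 13])]
grating_tongue [(0.95, [207, 162, 22, 54])]
slicing_handle [(0.84, [265, 154, 29, 55])]
latch_knob [(0.49, [324, 154, 56, 77]), (0.42, [357, 217, 11, 12]), (0.36, [266, 156, 26, 50])]
latch [(0.67, [358, 215, 13, 12])]
garlic_mid [(0.68, [148, 190, 15, 20])]
salt_mid [(0.74, [323, 155, 54, 74])]
```

Run:
```python
import cv2
a=cv2.imread('pics/top0.png'); cv2.imwrite('pics/top0c.png',cv2.resize(a[140:250,130:400],None,fx=2.95,fy=2.95,interpolation=cv2.INTER_CUBIC))
a=cv2.imread('pics/side0.png'); cv2.imwrite('pics/side0c.png',cv2.resize(a[110:320,170:330],None,fx=2.85,fy=2.85,interpolation=cv2.INTER_CUBIC))
```

```text
(no output)
```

View pics/top0.png

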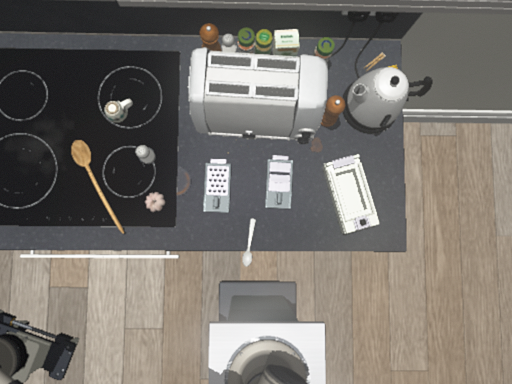

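View pics/side0.png

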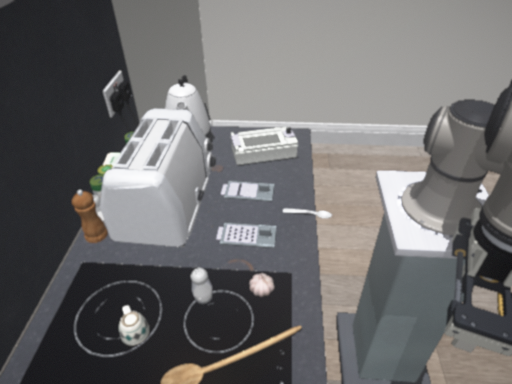

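```bash
true
```

```text
(no output)
```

View pics/top0c.png

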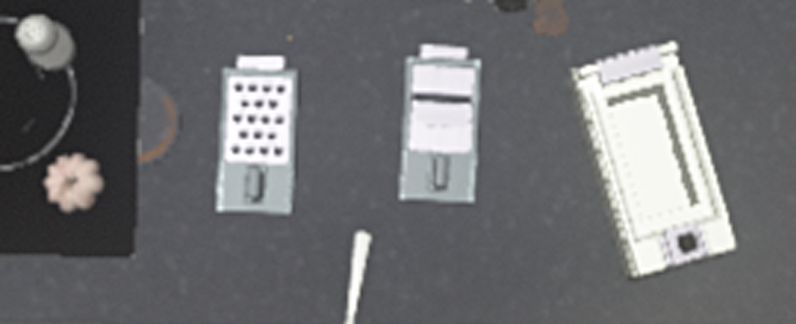

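View pics/side0c.png

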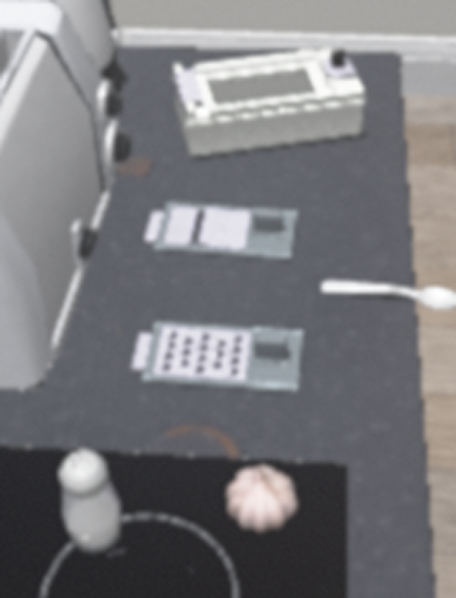

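```bash
cat > h.py <<'E'
import cv2,numpy as np,pickle
from scipy.optimize import minimize
S=4
def proj(cam,P):
    T=np.array(cam['T']);P=np.atleast_2d(P)
    q=(P-T[:3,3])@T[:3,:3]
    return np.c_[cam['fx']*q[:,0]/q[:,2]+cam['cx'],cam['fy']*q[:,1]/q[:,2]+cam['cy']]
def box(x0,x1,y0,y1,z0,z1):
    return np.array([[x,y,z] for x in(x0,x1) for y in(y0,y1) for z in(z0,z1)])/1000.
PLATE=[box(-75,63,-36,36,0,8),box(63,75,-22,22,0,5),box(-63,-33,-6,6,8,34)]
BOX=[box(-111,87,-48,48,0,64),box(65,87,-30,30,64,69)]
def place(P,p): # x,y,yaw
    c,s=np.cos(p[2]),np.sin(p[2])
    return P@np.array([[c,s,0],[-s,c,0],[0,0,1]])+[p[0],p[1],0]
def render(cam,parts,p,roi):
    x,y,w,h=roi
    m=np.zeros((h*S,w*S),np.uint8)
    for P in parts:
        uv=proj(cam,place(P,p))
        uv=((uv-[x,y]+0.5)*S-0.5)
        hull=cv2.convexHull(uv.astype(np.float32))
        cv2.fillPoly(m,[np.round(hull*16).astype(np.int32)],255,cv2.LINE_8,4)
    return m
def mask(img,roi,th):
    x,y,w,h=roi
    g=cv2.resize(img[y:y+h,x:x+w].max(2),None,fx=S,fy=S,interpolation=cv2.INTER_CUBIC)
    m=(g>th).astype(np.uint8)*255
    n,l,st,_=cv2.connectedComponentsWithStats(m)
    k=1+np.argmax(st[1:,4]); m=(l==k).astype(np.uint8)*255
    c,_=cv2.findContours(m,cv2.RETR_EXTERNAL,cv2.CHAIN_APPROX_NONE)
    m[:]=0;cv2.drawContours(m,c,-1,255,-1);return m
def fit(views,parts,p0):
    # views: (cam,roi,mask)
    ms=[cv2.GaussianBlur(m,(0,0),3).astype(float) for _,_,m in views]
    def f(d):
        p=p0+d*[.001,.001,.01]
        return sum(np.abs(cv2.GaussianBlur(render(c,parts,p,r),(0,0),3)-m).mean() for (c,r,_),m in zip(views,ms))
    d=np.zeros(3)
    for k in range(3):
        r=minimize(f,d,method='Nelder-Mead',options=dict(initial_simplex=d+np.vstack([np.zeros(3),np.eye(3)*(8,4,2)[k]])))
        d=r.x
    return p0+d*[.001,.001,.01],r.fun
E
cat > f0.py <<'E'
from cell import robot
from h import *
cams={c:robot.read_camera(c) for c in('top','side')}
pickle.dump(cams,open('cams0.pkl','wb'))
R={'grating':dict(top=(196,153,42,64),side=(208,214,75,40),p0=[.40,.155,0.]),
 'slicing':dict(top=(258,148,42,66),side=(212,172,70,36),p0=[.41,.01,0.]),
 'box':dict(top=(318,148,66,92),side=(226,116,80,56),p0=[.4,-.16,.2])}
for n,v in R.items():
    parts=BOX if n=='box' else PLATE
    for th in (100,):
      vs=[]
      for c in('top','side'):
        t=th if n!='box' else th
        vs.append((cams[c],v[c],mask(cams[c]['img'],v[c],t)))
      for sel,l in((vs[:1],'top'),(vs[1:],'side'),(vs,'both')):
        p,e=fit(sel,parts,np.array(v['p0'])); print(n,th,l,np.round(p,4),round(e,2))
        if l=='both':
          for (c,r,m),nm in zip(vs,'ts'):
            x,y,w,h=r
            im=cv2.resize(c['img'][y:y+h,x:x+w,::-1],None,fx=S,fy=S)
            o=im.copy()
            for mm,col in((m,(0,0,255)),(render(c,parts,p,r),(0,255,0))):
                cs,_=cv2.findContours(mm,cv2.RETR_EXTERNAL,cv2.CHAIN_APPROX_NONE);cv2.drawContours(o,cs,-1,col,1)
            cv2.imwrite(f'pics/fit_{n}_{nm}.png',o)
rows=[np.hstack([cv2.copyMakeBorder(i,0,400-i.shape[0],0,360-i.shape[1],0) for i in [cv2.imread(f'pics/fit_{n}_{k}.png') for n in R]])[:,:1080] for k in 'ts']
cv2.imwrite('pics/fit.png',cv2.resize(np.vstack(rows),(800,592)))
E
python3 f0.py
```

```text
grating 100 top [ 0.5278  0.142  -0.0314] 5.1
grating 100 side [ 0.5431  0.1433 -0.414 ] 143.95
grating 100 both [ 0.5284  0.1419 -0.0274] 148.97
slicing 100 top [ 0.54   -0.033  -0.0426] 6.13
slicing 100 side [ 0.5225 -0.037  -0.7137] 162.11
slicing 100 both [ 0.541  -0.033  -0.0452] 166.69
box 100 top [ 0.5146 -0.2242  0.2894] 26.41
box 100 side [ 0.4907 -0.1831  0.1406] 127.0
box 100 both [ 0.515  -0.2241  0.2951] 158.45
```

View pics/fit.png

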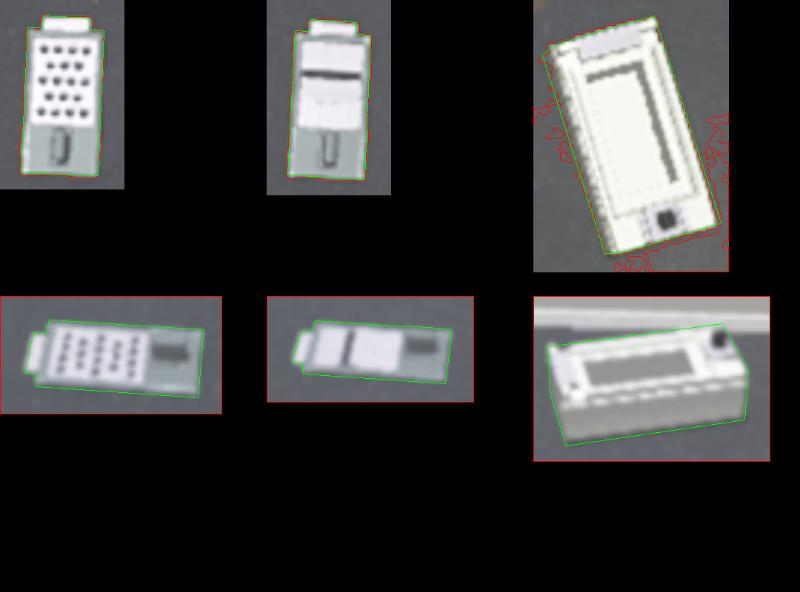

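```bash
python3 - <<'E'
import pickle
d=pickle.load(open('cams0.pkl','rb'))
i=d['side']['img'].max(2);t=d['top']['img'].max(2)
print(i[235,200:290:3]);print(i[190,205:285:3]);print(i[150,220:310:3]);print(i[115:175:2,262]);print(t[190,190:245:2]);print(t[190,315:390:2]);print(i[124:165:2,232])
E
sed -i "s/t=th if n!='box' else th/t={('grating','top'):105,('grating','side'):128,('slicing','top'):105,('slicing','side'):133,('box','top'):135,('box','side'):140}[n,c]/; s/(226,116,80,56)/(226,128,80,44)/" f0.py; python3 f0.py
```

```text
[108 106 107 108 108 114 230 200 191 206 190 223 222 207 206 223 218 199
 224 185 132 120 109 108 155 123 102 106 107 106]
[112 106 106 107 106 119 233 188 223 232 233 143 223 234 233 235 235 217
 126 110 105 112 164 106 108 108 107]
[108 110 110 108 118 148 204 249 179 185 179 189 225 196 200 194 174 163
 153 149 148 147 149 149 149 151 107 105 107 111]
[166 166 167 210 208 202 143 182 239 235 218 153 150 151 157 227 178 216
 164 150 155 158 159 115  99 108 108 108 108 108]
[ 95  95  95  93  97  95  94 133 230 199 119 245 162 224 148 163 241 147
 237 183  88 101 100  98  99 102 100 100]
[101  98  98 100  99  99 101 103 153 197 240 246 248 249 248 248 248 248
 248 248 248 238 136 213 252 219 237 228  94 103 100  99 101 100 100  99
 103  97]
[203 143 110 111 180 237 218 214 167 150 130 128 128 118 114 112 111 109
 109 107 108]
grating 100 top [ 0.5277  0.1421 -0.0334] 3.61
grating 100 side [ 0.5307  0.1398 -0.0339] 5.91
grating 100 both [ 0.5292  0.1418 -0.0278] 11.84
slicing 100 top [ 0.5398 -0.0326 -0.0401] 4.05
slicing 100 side [ 0.5426 -0.0353 -0.0494] 7.48
slicing 100 both [ 0.5412 -0.0327 -0.0454] 13.4
box 100 top [ 0.5159 -0.2267  0.2754] 10.4
box 100 side [ 0.516  -0.2353  0.2743] 9.33
box 100 both [ 0.5171 -0.2305  0.2887] 21.88
```

View pics/fit.png

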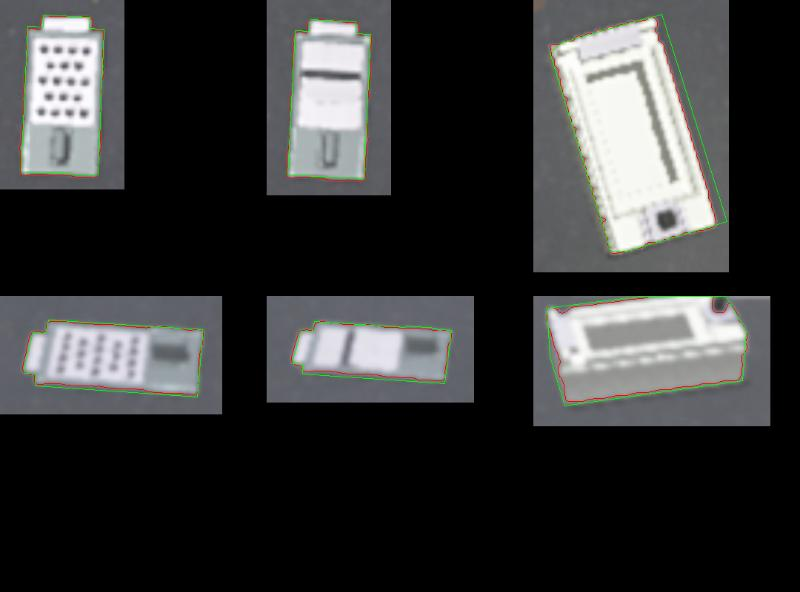

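```bash
sed -i "s/('box','top'):135,('box','side'):140/('box','top'):116,('box','side'):124/" f0.py; python3 f0.py | grep box
cat > ov.py <<'E'
from h import *
import sys
cams=pickle.load(open('cams0.pkl','rb'))
p=np.array(eval(sys.argv[1]))
def rect(x0,x1,y0,y1,z): return np.array([[x0,y0,z],[x1,y0,z],[x1,y1,z],[x0,y1,z]])/1000.
Z=8
for c,(x,y,w,h) in dict(top=(314,144,74,96),side=(226,116,80,56)).items():
    im=cv2.resize(cams[c]['img'][y:y+h,x:x+w,::-1],None,fx=Z,fy=Z,interpolation=cv2.INTER_CUBIC); o=im.copy()
    for r,col in((rect(-111,87,-48,48,64),(0,255,0)),(rect(-111,87,-48,48,0),(0,128,0)),(rect(-81,77,-42,42,64),(0,0,255)),(rect(-77,77,-38,38,56),(255,0,255)),(rect(65,77,-30,30,69),(255,0,0)),(rect(-103,-87,-7,7,87.5),(0,200,255))):
        uv=(proj(cams[c],place(r,p))-[x,y]+.5)*Z
        cv2.polylines(o,[np.round(uv*16).astype(np.int32)],True,col,1,cv2.LINE_AA,4)
    if c=='top': o=np.hstack([im,o]); o=o[:, :]; o=cv2.resize(o,(800,int(o.shape[0]*800/o.shape[1])))[:600]
    else: o=np.vstack([im,o]); o=cv2.resize(o,(428,600))
    cv2.imwrite(f'pics/ov_{c}{sys.argv[2]}.png',o)
E
python3 ov.py "[.515,-.225,.285]" a
```

```text
box 100 top [ 0.5163 -0.2257  0.2667] 8.38
box 100 side [ 0.5161 -0.232   0.2878] 5.2
box 100 both [ 0.5161 -0.23    0.2808] 15.83
```

View pics/ov_topa.png

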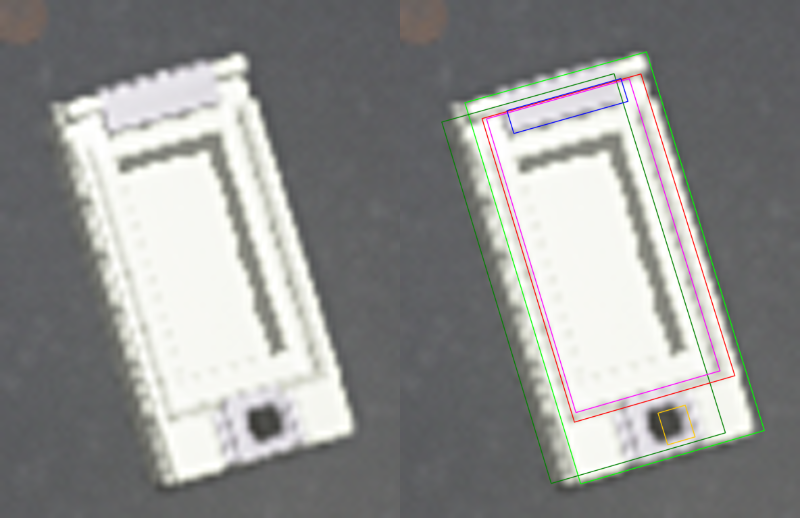

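View pics/ov_sidea.png

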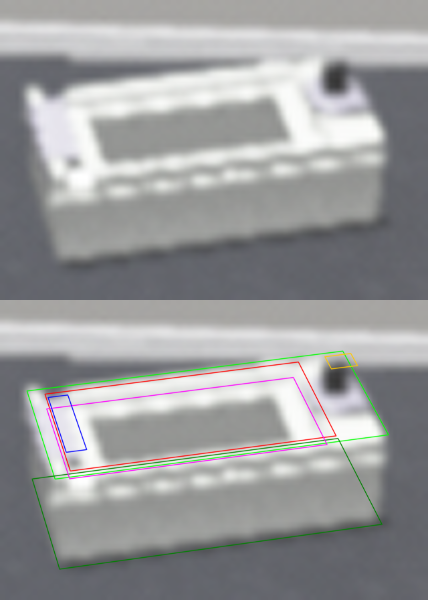

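Run:
```python
from h import *
cams=pickle.load(open('cams0.pkl','rb'))
for n,c,(x,y,w,h),Z in(('A','top',(320,148,64,48),12),('B','top',(320,190,64,48),12),('C','side',(228,120,72,46),11)):
    im=cv2.resize(cams[c]['img'][y:y+h,x:x+w,::-1],None,fx=Z,fy=Z,interpolation=cv2.INTER_LANCZOS4).astype(float)
    im=255*(np.clip((im-60)/195,0,1))**1.6
    for k in range(0,w,10): cv2.putText(im,str(x+k),(k*Z,10),0,.4,(0,0,255));cv2.line(im,(k*Z+Z//2,12),(k*Z+Z//2,20),(0,0,255))
    for k in range(0,h,10): cv2.putText(im,str(y+k),(0,k*Z+Z//2),0,.4,(0,0,255))
    cv2.imwrite(f'pics/z{n}.png',im)
```

```text
[ WARN:0@0.820] global loadsave.cpp:1063 imwrite_ Unsupported depth image for selected encoder is fallbacked to CV_8U.
```

View pics/zA.png

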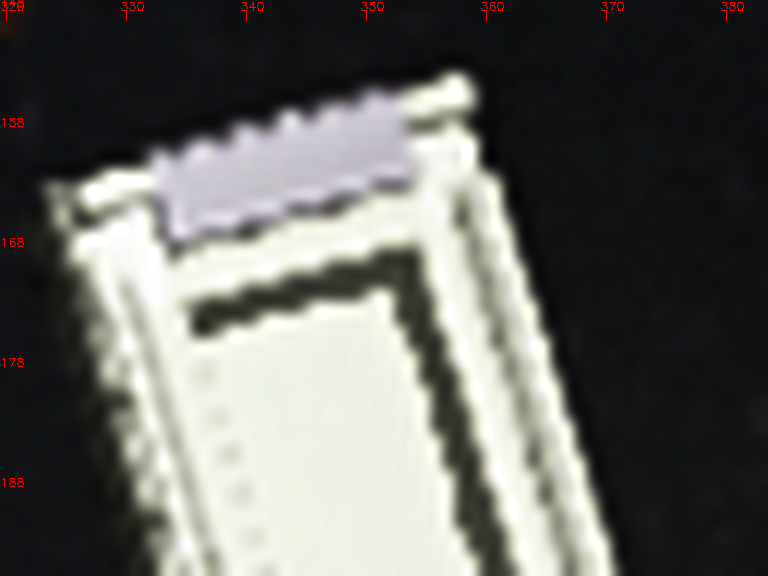

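View pics/zB.png

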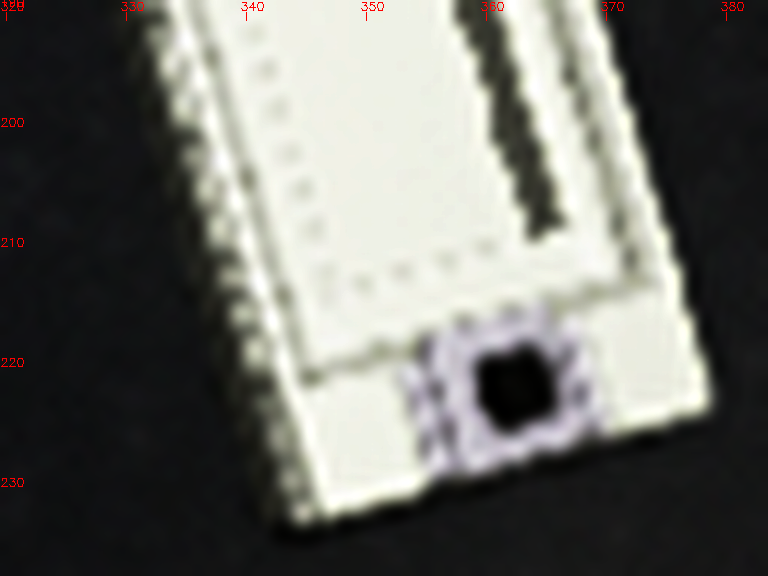

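View pics/zC.png

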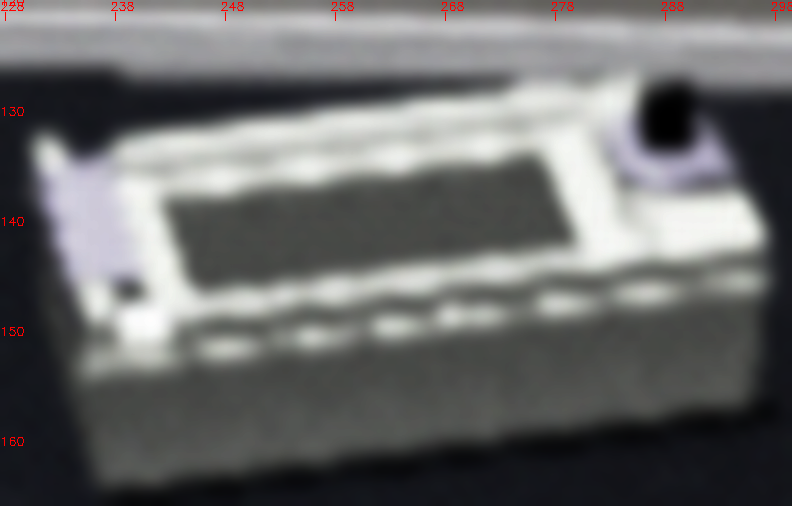

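```bash
cat > pf.py <<'E'
from h import *
from scipy.optimize import least_squares
cams=pickle.load(open('cams0.pkl','rb'))
F=[('top','lip',344.2,165.25,65,0,67.5),('top','knob',362.4,221.8,-93.5,0,80),('top','seatL',345.2,221,-79,40,60),('top','seatR',373.7,213.25,-79,-40,60),
('top','rimR',378.8,223.25,-111,-45,64),('top','rimL',346.6,232.4,-111,45,64),
('side','knob',288.2,130.1,-93.5,0,78.5),('side','rim',297,140.9,-111,45,64)]
def res(p,sel):
    out=[]
    for c,n,u,v,x,y,z in sel:
        q=proj(cams[c],place(np.array([[x,y,z]])/1000,p))[0]; out+= [q[0]-u,q[1]-v]
    return np.array(out)
for l,sel in(('top',[f for f in F if f[0]=='top']),('all',F)):
    r=least_squares(res,[.515,-.225,.28],args=(sel,),x_scale=[.01,.01,.1],loss='soft_l1'); print(l,np.round(r.x,4))
    for f,e in zip(sel,r.fun.reshape(-1,2)): print('  ',f[:2],np.round(e,2))
r=least_squares(res,[.515,-.225,.27],args=([f for f in F if f[0]=='side'],),x_scale=[.01,.01,.1]);print(np.round(r.x,4),r.fun)
E
python3 pf.py; sed -i 's/-48,48,64/-45,45,64/' ov.py;python3 - <<'E'
E
python3 ov.py "[.515,-.2215,.27]" b
```

```text
top [ 0.515  -0.223   0.2791]
   ('top', 'lip') [ 0.14 -0.01]
   ('top', 'knob') [ 0.27 -0.03]
   ('top', 'seatL') [-0.29 -0.26]
   ('top', 'seatR') [-0.57 -0.51]
   ('top', 'rimR') [0.04 0.43]
   ('top', 'rimL') [0.33 0.38]
all [ 0.5154 -0.223   0.277 ]
   ('top', 'lip') [ 0.19 -0.17]
   ('top', 'knob') [ 0.2  -0.16]
   ('top', 'seatL') [-0.35 -0.43]
   ('top', 'seatR') [-0.61 -0.61]
   ('top', 'rimR') [-0.03  0.34]
   ('top', 'rimL') [0.24 0.22]
   ('side', 'knob') [ 0.35 -0.29]
   ('side', 'rim') [ 0.61 -0.29]
[ 0.517  -0.2231  0.2589] [-0.01844433 -0.05155976  0.018072    0.04820935]
```

View pics/ov_topb.png

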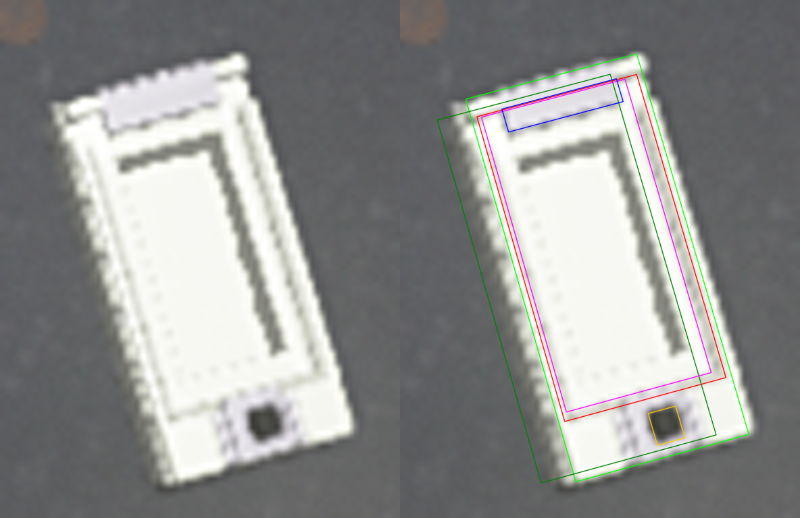

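View pics/ov_sideb.png

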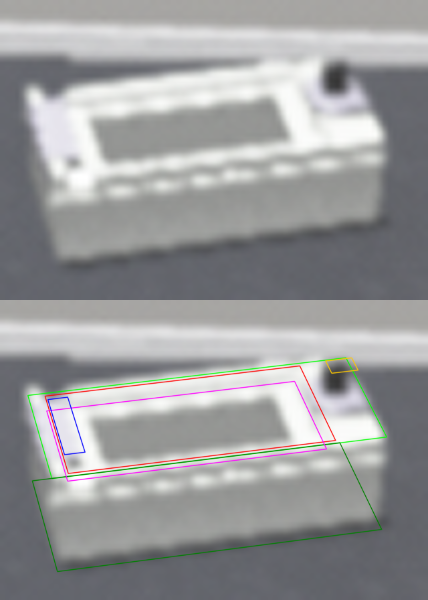

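```bash
cat > plan.py <<'E'
import numpy as np,sys
from scipy.spatial.transform import Rotation as R, Slerp
from cell import robot
BX=np.array([.5155,-.2225,0]);BY=.277
GR=np.array([.529,.141,0]);GY=-.033
def toolpose(org,yaw,loc,tilt):
    """tool holding plate; loc: tcp in frame (org,yaw), tilt=handle up"""
    Rz=R.from_euler('z',yaw)
    return org+Rz.apply(loc), Rz*R.from_euler('y',tilt)*R.from_euler('z',np.pi/2)*R.from_euler('x',np.pi)
def plan(p,Rt,n,op,show=True):
    o=robot.observe();p0=np.array(o['tool_pos']);R0=R.from_euler('xyz',o['tool_rot'])
    s=Slerp([0,1],R.concatenate([R0,Rt]));rows=[]
    for i in range(n):
        a,b=i/n,(i+1)/n;Ra,Rb=s(a),s(b)
        t=Ra.inv().apply((p-p0)/n)*1000;w=(Ra.inv()*Rb).as_rotvec()
        rows.append([op]+[round(x,1)+0 for x in t]+[round(x,3)+0 for x in w])
    print('t',o['time'],'pos',np.round(p0,4),'target',np.round(p,4),'F',np.round(o['contact_force'],1),'open',round(o['opening']*1000,1))
    for r in rows: print(r)
    return rows
def boxpose():
    o=robot.observe();Rz=R.from_euler('z',BY)
    q=Rz.inv().apply(np.array(o['tool_pos'])-BX)*1000
    Rr=Rz.inv()*R.from_euler('xyz',o['tool_rot']);print('tcp in box mm',np.round(q,2),'tool z',np.round(Rr.as_matrix()[:,2],4),'tool x',np.round(Rr.as_matrix()[:,0],4),'F',np.round(Rz.inv().apply(o['contact_force']),1),'open',round(o['opening']*1000,2),'t',o['time'])
E
python3 - <<'E'
from plan import *
p,r=toolpose(GR,GY,[-.048,0,.12],0);plan(p,r,11,45)
E
```

```text
t 1.3 pos [0.174  0.4954 0.2267] target [0.481  0.1426 0.12  ] F [ 0.3  0.2 -0.2] open 91.8
[45, np.float64(-21.0), np.float64(37.0), np.float64(9.7), np.float64(0.0), np.float64(0.0), np.float64(-0.028)]
[45, np.float64(-22.0), np.float64(36.4), np.float64(9.7), np.float64(0.0), np.float64(0.0), np.float64(-0.028)]
[45, np.float64(-23.0), np.float64(35.7), np.float64(9.7), np.float64(0.0), np.float64(0.0), np.float64(-0.028)]
[45, np.float64(-24.0), np.float64(35.1), np.float64(9.7), np.float64(0.0), np.float64(0.0), np.float64(-0.028)]
[45, np.float64(-25.0), np.float64(34.4), np.float64(9.7), np.float64(0.0), np.float64(0.0), np.float64(-0.028)]
[45, np.float64(-25.9), np.float64(33.7), np.float64(9.7), np.float64(0.0), np.float64(0.0), np.float64(-0.028)]
[45, np.float64(-26.8), np.float64(33.0), np.float64(9.7), np.float64(0.0), np.float64(0.0), np.float64(-0.028)]
[45, np.float64(-27.7), np.float64(32.2), np.float64(9.7), np.float64(0.0), np.float64(0.0), np.float64(-0.028)]
[45, np.float64(-28.6), np.float64(31.4), np.float64(9.7), np.float64(0.0), np.float64(0.0), np.float64(-0.028)]
[45, np.float64(-29.5), np.float64(30.6), np.float64(9.7), np.float64(0.0), np.float64(0.0), np.float64(-0.028)]
[45, np.float64(-30.3), np.float64(29.8), np.float64(9.7), np.float64(0.0), np.float64(0.0), np.float64(-0.028)]
```

Request:
{"api": "move_arm", "payload": {
  "increments": [
    [45,-21,37,0,0,0,-0.028],
    [45,-22,36.4,0,0,0,-0.028],
    [45,-23,35.7,0,0,0,-0.028],
    [45,-24,35.1,0,0,0,-0.028],
    [45,-25,34.4,0,0,0,-0.028],
    [45,-26,33.7,0,0,0,-0.028],
    [45,-27,33,10,0,0,-0.028],
    [45,-28,32,15,0,0,-0.028],
    [45,-29,31,20,0,0,-0.028],
    [45,-30,31,20,0,0,-0.028],
    [45,-30,30,20,0,0,-0.028],
    [45,0,0,20,0,0,0]
  ]
}}

```text
time: 2.8
tool_pos: [0.496, 0.134, 0.1215]
tool_rot: [3.132, -0.004, 1.554]
contact_force: [-0.1, 0.3, -0.3]
opening: 0.045
```

```bash
sed -i 's/print(r)/print([float(x) for x in r])/' plan.py
python3 - <<'E'
from plan import *
import cv2
p,r=toolpose(GR,GY,[-.048,0,.07],0);plan(p,r,3,45)
for c in('top','side'):
    d=robot.read_camera(c);i=d['img'][:,:,::-1]
    i=i[130:260,160:290] if c=='top' else i[150:280,170:300]
    cv2.imwrite(f'pics/b_{c}.png',cv2.resize(i,None,fx=4.5,fy=4.5,interpolation=cv2.INTER_CUBIC))
E
```

```text
t 2.8 pos [0.496  0.134  0.1215] target [0.481  0.1426 0.07  ] F [-0.1  0.3 -0.3] open 45.0
[45.0, 2.7, -5.2, 17.1, 0.003, -0.002, 0.005]
[45.0, 2.7, -5.2, 17.1, 0.003, -0.002, 0.005]
[45.0, 2.7, -5.1, 17.1, 0.003, -0.002, 0.005]
```

View pics/b_top.png

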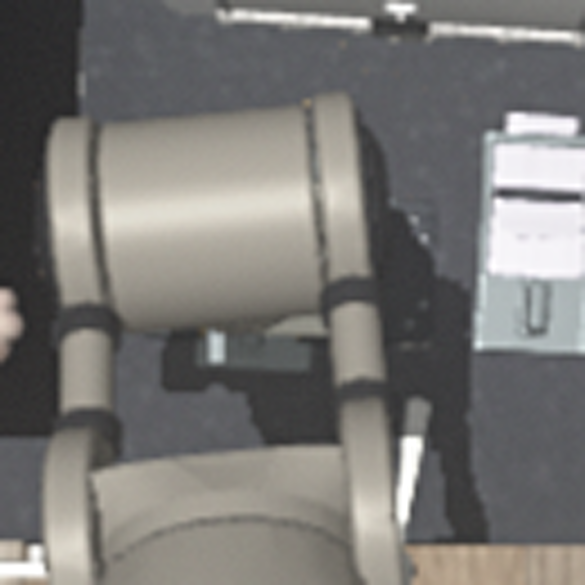

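View pics/b_side.png

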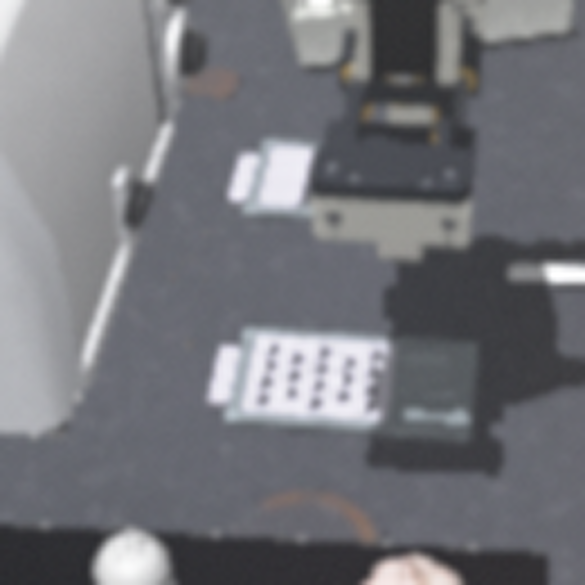

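Request:
{"api": "move_arm", "payload": {
  "increments": [
    [45,2.7,-5.2,17,0.003,-0.002,0.005],
    [45,2.7,-5.2,17,0.003,-0.002,0.005],
    [45,2.7,-5.2,17,0.003,-0.002,0.005],
    [45,0,0,0,0,0,0]
  ]
}}

```text
time: 3.4
tool_pos: [0.478, 0.1459, 0.0713]
tool_rot: [-3.14, 0.001, 1.542]
contact_force: [0.1, 0.9, -0.9]
opening: 0.0452
```

Run:
```python
from plan import *
import cv2
p,r=toolpose(GR,GY,[-.048,0,.0118],0);plan(p,r,4,45)
d=robot.read_camera('side');i=d['img'][:,:,::-1]
i=i[150:280,190:320]
cv2.imwrite(f'pics/c_side.png',cv2.resize(i,None,fx=4.5,fy=4.5,interpolation=cv2.INTER_CUBIC))
```

```text
t 3.4 pos [0.478  0.1459 0.0713] target [0.481  0.1426 0.0118] F [ 0.1  0.9 -0.9] open 45.2
[45.0, -0.8, 0.8, 14.9, 0.0, 0.0, 0.001]
[45.0, -0.8, 0.8, 14.9, 0.0, 0.0, 0.001]
[45.0, -0.8, 0.8, 14.9, 0.0, 0.0, 0.001]
[45.0, -0.8, 0.8, 14.9, 0.0, 0.0, 0.001]
```

View pics/c_side.png

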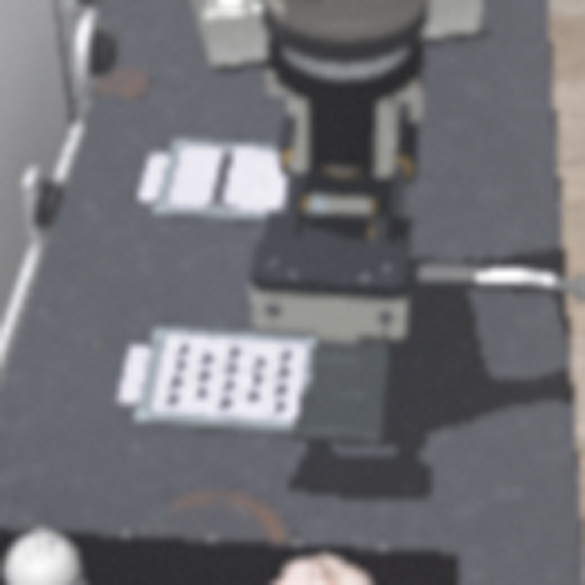

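Request:
{"api": "move_arm", "payload": {
  "increments": [
    [45,-0.8,0.8,14,0,0,0],
    [45,-0.8,0.8,14,0,0,0],
    [45,-0.8,0.8,12,0,0,0],
    [45,0,0,6,0,0,0],
    [45,0,0,0,0,0,0]
  ]
}}

```text
time: 4.08
tool_pos: [0.4829, 0.1433, 0.0245]
tool_rot: [3.138, 0.0, 1.542]
contact_force: [0.9, -0.5, -0.5]
opening: 0.0449
```

Run:
```python
from plan import *
import cv2
p,r=toolpose(GR,GY,[-.048,0,.0118],0);plan(p,r,1,45)
d=robot.read_camera('side');i=d['img'][:,:,::-1]
i=i[150:280,190:320]
cv2.imwrite(f'pics/d_side.png',cv2.resize(i,None,fx=4.5,fy=4.5,interpolation=cv2.INTER_CUBIC))
```

```text
t 4.075 pos [0.4829 0.1433 0.0245] target [0.481  0.1426 0.0118] F [ 0.9 -0.5 -0.5] open 44.9
[45.0, -0.8, -1.9, 12.7, 0.004, 0.0, 0.005]
```

View pics/d_side.png

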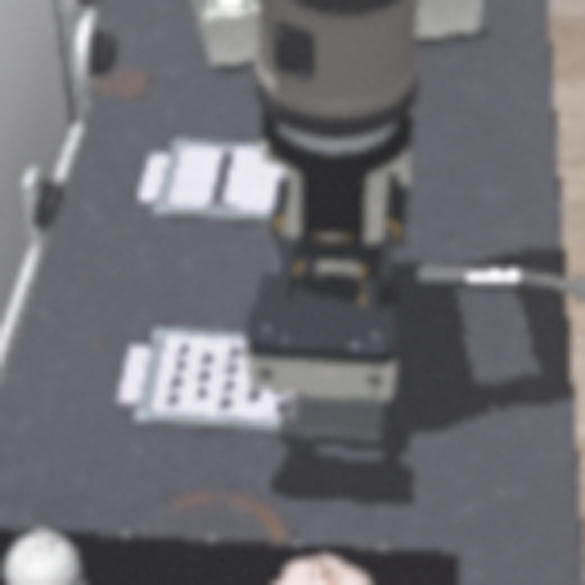

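Request:
{"api": "move_arm", "payload": {
  "increments": [
    [45,-0.8,-2,6,0.004,0,0.005],
    [45,0,0,6,0,0,0],
    [45,0,0,0,0,0,0],
    [45,0,0,0,0,0,0]
  ]
}}

```text
time: 4.62
tool_pos: [0.4814, 0.1426, 0.0126]
tool_rot: [3.14, 0.0, 1.537]
contact_force: [0.4, 0.2, -0.0]
opening: 0.0448
```

Run:
```python
from plan import *
p,r=toolpose(GR,GY,[-.048,0,.0118],0);plan(p,r,1,45)
```

```text
t 4.625 pos [0.4814 0.1426 0.0126] target [0.481  0.1426 0.0118] F [ 0.4  0.2 -0. ] open 44.8
[45.0, 0.0, -0.4, 0.8, 0.001, 0.0, -0.001]
```

Request:
{"api": "move_arm", "payload": {
  "increments": [
    [0,0,0,0.5,0,0,0],
    [0,0,0,0,0,0,0],
    [0,0,0,0,0,0,0],
    [0,0,0,0,0,0,0],
    [0,0,0,0,0,0,0],
    [0,0,0,0,0,0,0]
  ],
  "newtons": 10
}}

```text
time: 5.38
tool_pos: [0.4817, 0.1427, 0.0124]
tool_rot: [3.14, -0.0, 1.537]
contact_force: [0.1, -0.4, -0.2]
opening: 0.0116
```

Request:
{"api": "move_arm", "payload": {
  "increments": [
    [0,0,0,0,0,0,0],
    [0,0,0,0,0,0,0]
  ],
  "newtons": 50
}}

```text
time: 5.62
tool_pos: [0.4817, 0.1427, 0.0124]
tool_rot: [3.14, -0.0, 1.537]
contact_force: [-0.5, -1.4, 0.3]
opening: 0.0117
```

Run:
```python
from plan import *
from h import *
o=robot.observe();print(o)
d=robot.read_camera('side');i=d['img'][:,:,::-1]
pickle.dump(d,open('grasp.pkl','wb'))
i=i[150:280,190:320]
cv2.imwrite(f'pics/e_side.png',cv2.resize(i,None,fx=4.5,fy=4.5,interpolation=cv2.INTER_CUBIC))
```

```text
{'time': 5.625, 'qpos': array([ 1.35522307e-01,  5.83450489e-01,  1.83265471e+00, -3.26861197e-04,
        7.23490398e-01, -1.40145905e+00]), 'qvel': array([ 9.34765321e-05,  1.09881645e-03, -6.15370988e-07, -1.79433270e-03,
        6.69363991e-05,  2.64251355e-04]), 'joint_efforts': array([-2.23257003e-02, -4.58625734e+01, -1.51477808e+01, -1.50583650e-02,
        8.78368830e-02,  3.76386612e-03]), 'tool_pos': array([0.48171267, 0.14272298, 0.01241691]), 'tool_rot': array([ 3.13958764e+00, -1.22786629e-04,  1.53722624e+00]), 'contact_force': array([-0.46598354, -1.40043138,  0.30353896]), 'torque': array([-0.02391442, -0.00502305,  0.02283269]), 'opening': 0.011655691927341626}
```

View pics/e_side.png

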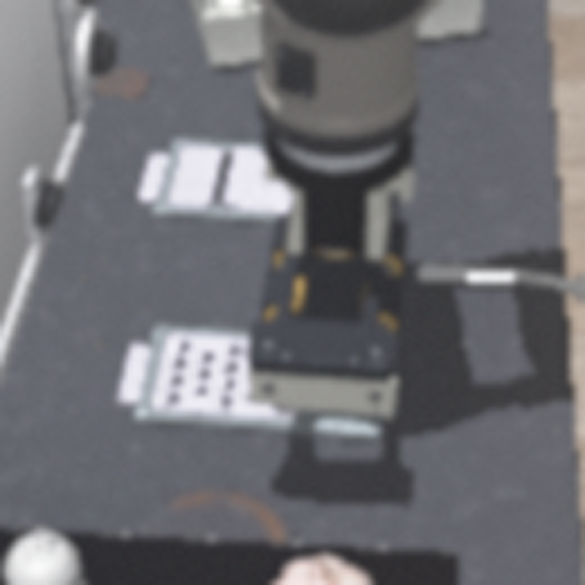

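Request:
{"api": "move_arm", "payload": {
  "increments": [
    [0,0,0,-15,0,0,0],
    [0,0,0,-35,0,0,0],
    [0,0,0,-35,0,0,0],
    [0,0,0,-35,0,0,0],
    [0,0,0,-20,0,0,0],
    [0,0,0,0,0,0,0]
  ]
}}

```text
time: 6.42
tool_pos: [0.4809, 0.1426, 0.1609]
tool_rot: [3.138, -0.0, 1.537]
contact_force: [-0.5, -0.0, -1.2]
opening: 0.0117
```

Run:
```python
from plan import *
print(robot.observe()['opening'],robot.observe()['contact_force'])
p,r=toolpose(BX,BY,[-.075,0,.15],0.15);plan(p,r,10,0)
```

```text
0.011650271174854607 [-0.46502296 -0.02288841 -1.203044  ]
t 6.425 pos [0.4809 0.1426 0.1609] target [ 0.4434 -0.243   0.15  ] F [-0.5 -0.  -1.2] open 11.7
[0.0, -38.7, -2.5, 1.1, 0.015, -0.002, -0.031]
[0.0, -38.6, -3.6, 1.2, 0.015, -0.002, -0.031]
[0.0, -38.4, -4.8, 1.4, 0.015, -0.002, -0.031]
[0.0, -38.3, -6.0, 1.5, 0.015, -0.002, -0.031]
[0.0, -38.1, -7.1, 1.7, 0.015, -0.002, -0.031]
[0.0, -37.8, -8.3, 1.9, 0.015, -0.002, -0.031]
[0.0, -37.5, -9.4, 2.1, 0.015, -0.002, -0.031]
[0.0, -37.2, -10.6, 2.4, 0.015, -0.002, -0.031]
[0.0, -36.9, -11.7, 2.6, 0.015, -0.002, -0.031]
[0.0, -36.5, -12.8, 2.9, 0.015, -0.002, -0.031]
```

Request:
{"api": "move_arm", "payload": {
  "increments": [
    [0,-20,-1.5,0.5,0.008,-0.001,-0.016],
    [0,-38,-3,1,0.015,-0.002,-0.031],
    [0,-38,-4,1.2,0.015,-0.002,-0.031],
    [0,-38,-5,1.4,0.015,-0.002,-0.031],
    [0,-38,-6,1.5,0.015,-0.002,-0.031],
    [0,-38,-7,1.7,0.015,-0.002,-0.031],
    [0,-38,-8,1.9,0.015,-0.002,-0.031],
    [0,-38,-9,2,0.015,-0.002,-0.031],
    [0,-38,-10,2.2,0.015,-0.002,-0.031],
    [0,-30,-10,2.4,0.015,-0.002,-0.025],
    [0,-15,-6,2,0.008,0,-0.016],
    [0,0,0,0,0,0,0]
  ]
}}

```text
time: 7.92
tool_pos: [0.4428, -0.2427, 0.1401]
tool_rot: [-2.976, -0.015, 1.854]
contact_force: [-0.0, 0.6, -1.2]
opening: 0.0118
```

Run:
```python
from plan import *
from h import *
boxpose()
p,r=toolpose(BX,BY,[-.075,0,.12],0.17);plan(p,r,4,0)
for c in('top','side'):
    d=robot.read_camera(c);i=d['img'][:,:,::-1]; pickle.dump(d,open(f'hover_{c}.pkl','wb'))
    i=i[130:260,290:420] if c=='top' else i[80:190,190:320]
    cv2.imwrite(f'pics/g_{c}.png',cv2.resize(i,None,fx=4.5,fy=4.5,interpolation=cv2.INTER_CUBIC))
```

```text
tcp in box mm [-75.42   0.4  140.14] tool z [-0.1653  0.014  -0.9861] tool x [-0.0058  0.9999  0.0152] F [ 0.1  0.6 -1.2] open 11.75 t 7.925
t 7.925 pos [ 0.4428 -0.2427  0.1401] target [ 0.4434 -0.243   0.12  ] F [-0.   0.6 -1.2] open 11.8
[0.0, -0.2, 0.9, 4.9, 0.001, -0.004, 0.002]
[0.0, -0.2, 0.9, 4.9, 0.001, -0.004, 0.002]
[0.0, -0.1, 0.9, 4.9, 0.001, -0.004, 0.002]
[0.0, -0.1, 1.0, 4.9, 0.001, -0.004, 0.002]
```

View pics/g_top.png

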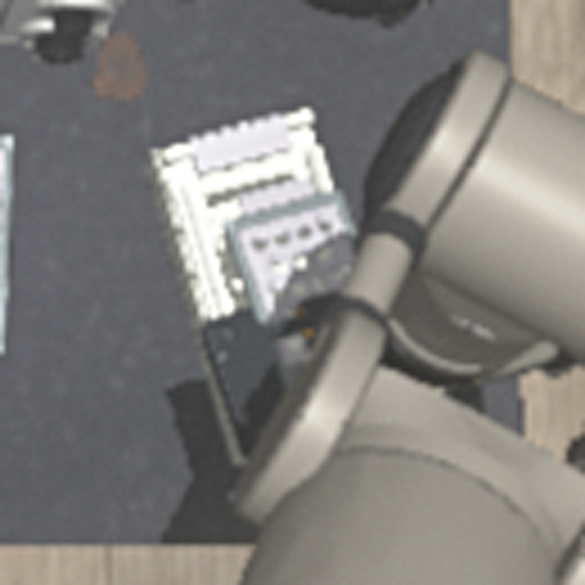

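View pics/g_side.png

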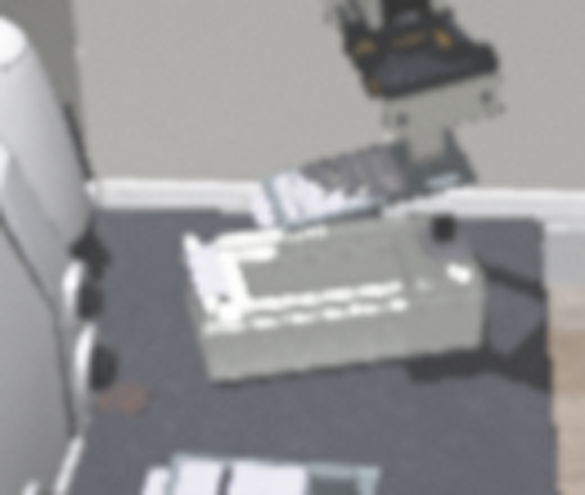

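```bash
cat > pov.py <<'E'
from plan import *
from h import *
import sys
tag=sys.argv[1];e=float(sys.argv[2]);fresh=len(sys.argv)>3
o=robot.observe()
Rt=R.from_euler('xyz',o['tool_rot']); Rp=Rt*(R.from_euler('z',np.pi/2)*R.from_euler('x',np.pi)).inv()
org=np.array(o['tool_pos'])-Rp.apply([(-48+e)/1000,0,.0124])
boxpose()
Rb=R.from_euler('z',BY); tip=Rb.inv().apply(org+Rp.apply([.075,0,.0025])-BX); print('tongue tip in box mm',np.round(tip*1000,1))
def poly(*pts): return np.array(pts)/1000.
L=[poly([-75,-36,8],[63,-36,8],[63,36,8],[-75,36,8]),poly([63,-22,5],[75,-22,5],[75,22,5],[63,22,5]),poly([63,-22,0],[75,-22,0],[75,22,0],[63,22,0])]
def rect(x0,x1,y0,y1,z): return np.array([[x0,y0,z],[x1,y0,z],[x1,y1,z],[x0,y1,z]])/1000.
B=[rect(-81,77,-42,42,64),rect(65,77,-30,30,69),rect(65,77,-30,30,66)]
Z=9;out=[]
for c,(x,y,w,h) in dict(top=(322,148,54,60),side=(228,104,80,60)).items():
    d=robot.read_camera(c) if fresh else pickle.load(open(f'hover_{c}.pkl','rb'))
    im=cv2.resize(d['img'][y:y+h,x:x+w,::-1],None,fx=Z,fy=Z,interpolation=cv2.INTER_CUBIC);q=im.copy()
    for l,col in [(org+Rp.apply(k),(0,255,0)) for k in L]+[(BX+Rb.apply(k),(0,0,255)) for k in B]:
        uv=(proj(d,l)-[x,y]+.5)*Z
        cv2.polylines(q,[np.round(uv*16).astype(np.int32)],True,col,1,cv2.LINE_AA,4)
    o2=np.hstack([im,q]);cv2.imwrite(f'pics/pov_{tag}_{c}.png',cv2.resize(o2,None,fx=800/o2.shape[1],fy=800/o2.shape[1],interpolation=cv2.INTER_AREA))
E
python3 pov.py h 0
```

```text
tcp in box mm [-74.91   1.48 140.5 ] tool z [-0.165   0.014  -0.9862] tool x [-0.007   0.9999  0.0153] F [-0.3  0.4 -1.9] open 11.54 t 8.025
tongue tip in box mm [ 44.8   2.8 110.5]
```

View pics/pov_h_top.png

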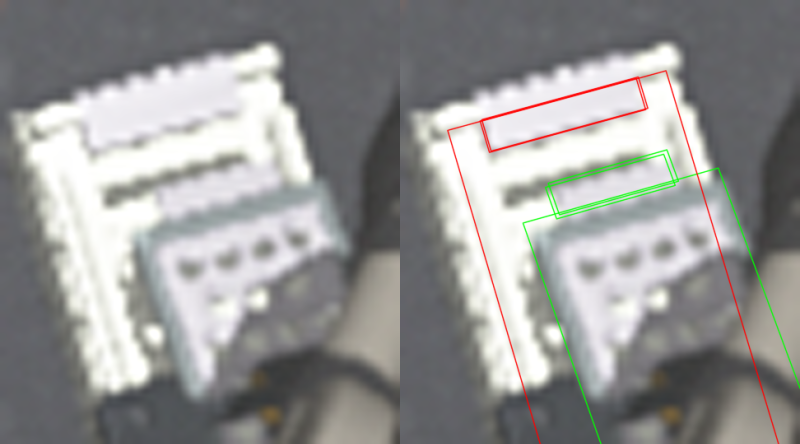

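View pics/pov_h_side.png

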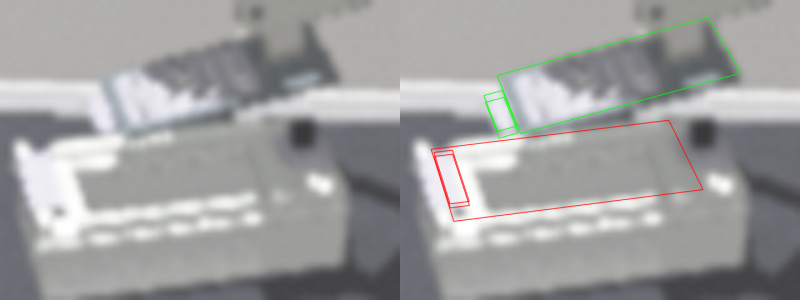

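Run:
```python
from plan import *
P=[];Q=[]
for k in range(8):
    robot.read_camera('side');o=robot.observe();P.append(o['tool_pos']);Q.append(o['tool_rot'])
P=np.array(P);Q=np.array(Q);print(np.round(P*1000,2));print(P.mean(0),Q.std(0))
```

```text
[[ 443.27 -241.35  140.78]
 [ 443.45 -241.3   141.02]
 [ 443.57 -241.35  141.16]
 [ 443.64 -241.42  141.27]
 [ 443.71 -241.58  141.37]
 [ 443.68 -241.7   141.37]
 [ 443.7  -241.81  141.37]
 [ 443.68 -241.91  141.35]]
[ 0.44358661 -0.24155141  0.14121106] [0.00024787 0.0004533  0.00027601]
```

```bash
sed -i 's/^BX=.*/BX=np.array([.5155,-.2225,0]);BY=.272/' plan.py; python3 pov.py i 2 f
```

```text
tcp in box mm [-74.4    0.6  141.35] tool z [-0.164   0.0112 -0.9864] tool x [-0.0132  0.9998  0.0136] F [ 0.2  0.2 -1.1] open 11.57 t 8.425
tongue tip in box mm [ 43.3   2.6 111.8]
```

View pics/pov_i_top.png

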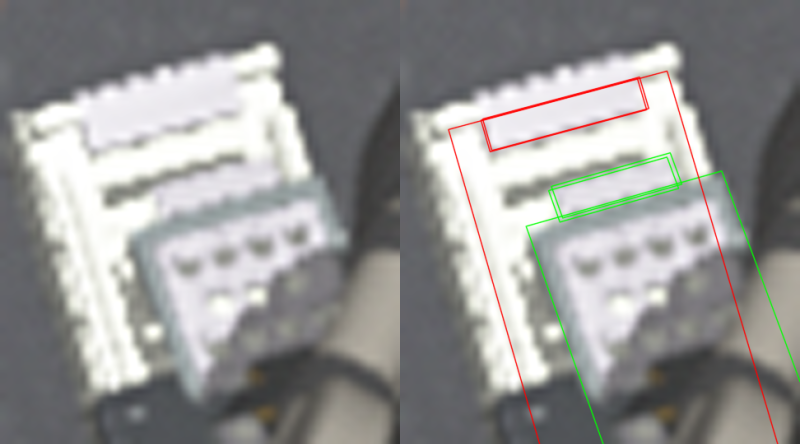

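View pics/pov_i_side.png

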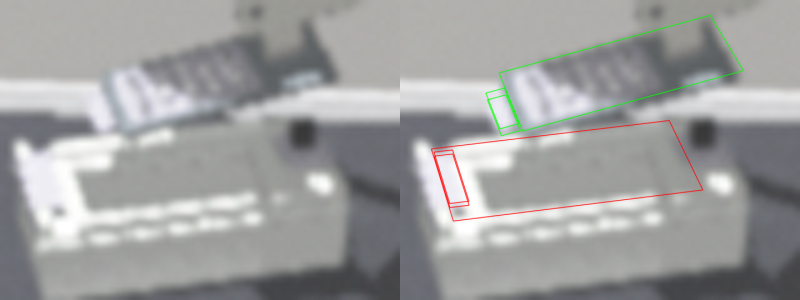

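```bash
sed -i 's/^BX=.*/BX=np.array([.517,-.222,0]);BY=.270/' plan.py
cat >> plan.py <<'E'
E_=2.
def tipplan(tx,ty,tz,tilt,n,yaw=0,op=0):
    Rb=R.from_euler('y',tilt)
    loc=np.array([tx,ty,tz])+R.from_euler('z',yaw).apply(Rb.apply([-48+E_-75,0,12.4]))
    _,r=toolpose(BX,BY+yaw,[0,0,0],tilt)
    p=BX+R.from_euler('z',BY).apply(loc/1000)
    tip();return plan(p,r,n,op)
def tip():
    o=robot.observe();Rt=R.from_euler('xyz',o['tool_rot']);Rp=Rt*(R.from_euler('z',np.pi/2)*R.from_euler('x',np.pi)).inv()
    t=np.array(o['tool_pos'])+Rp.apply(np.array([75+48-E_,0,-12.4])/1000)
    Rb=R.from_euler('z',BY);m=(Rb.inv()*Rp).as_matrix()
    print('tip(box) mm',np.round(Rb.inv().apply(t-BX)*1000,2),'tilt',round(np.arcsin(-m[2,0]),4),'roll',round(m[2,1],4),'yaw',round(m[1,0],4),'Fbox',np.round(Rb.inv().apply(o['contact_force']),1),'tcp h',round(o['tool_pos'][2]*1000,2))
E
python3 - <<'E'
from plan import *
tipplan(58,0,76,.14,5)
E
```

```text
tip(box) mm [ 41.25   2.45 109.24] tilt 0.1646 roll 0.0136 yaw 0.0171 Fbox [-0.2  0.1 -1.4] tcp h 141.3
t 8.525 pos [ 0.4436 -0.242   0.1413] target [ 0.4591 -0.238   0.1052] F [-0.3  0.  -1.4] open 11.8
[0.0, -0.2, 4.3, 6.6, -0.005, -0.002, 0.003]
[0.0, -0.2, 4.3, 6.6, -0.005, -0.002, 0.003]
[0.0, -0.1, 4.3, 6.6, -0.005, -0.002, 0.003]
[0.0, -0.1, 4.2, 6.7, -0.005, -0.002, 0.003]
[0.0, -0.1, 4.2, 6.7, -0.005, -0.002, 0.003]
```

Request:
{"api": "move_arm", "payload": {
  "increments": [
    [0,-0.2,4.3,6.6,-0.005,-0.002,0.003],
    [0,-0.2,4.3,6.6,-0.005,-0.002,0.003],
    [0,-0.1,4.2,6.6,-0.005,-0.002,0.003],
    [0,-0.1,4.2,6.6,-0.005,-0.002,0.003],
    [0,0,0,0,0,0,0],
    [0,0,0,0,0,0,0],
    [0,0,0,0,0,0,0]
  ]
}}

```text
time: 9.4
tool_pos: [0.4566, -0.2384, 0.11]
tool_rot: [-2.998, -0.004, 1.844]
contact_force: [0.2, 0.1, -0.3]
opening: 0.0116
```

```bash
python3 - <<'E'
from plan import *
tipplan(58,0,76,.14,2)
E
python3 pov.py j 2 f
```

```text
tip(box) mm [55.38  0.84 80.33] tilt 0.144 roll 0.004 yaw 0.0042 Fbox [ 0.2  0.1 -0.3] tcp h 109.97
t 9.4 pos [ 0.4566 -0.2384  0.11  ] target [ 0.4591 -0.238   0.1052] F [ 0.2  0.1 -0.3] open 11.6
[0.0, -0.2, 1.6, 2.2, -0.002, -0.002, 0.002]
[0.0, -0.2, 1.6, 2.2, -0.002, -0.002, 0.002]
tcp in box mm [-62.59   0.29 109.97] tool z [-0.1435  0.0035 -0.9896] tool x [-0.0037  1.      0.004 ] F [ 0.2  0.1 -0.3] open 11.6 t 9.4
tongue tip in box mm [55.7  0.8 82.8]
```

View pics/pov_j_top.png

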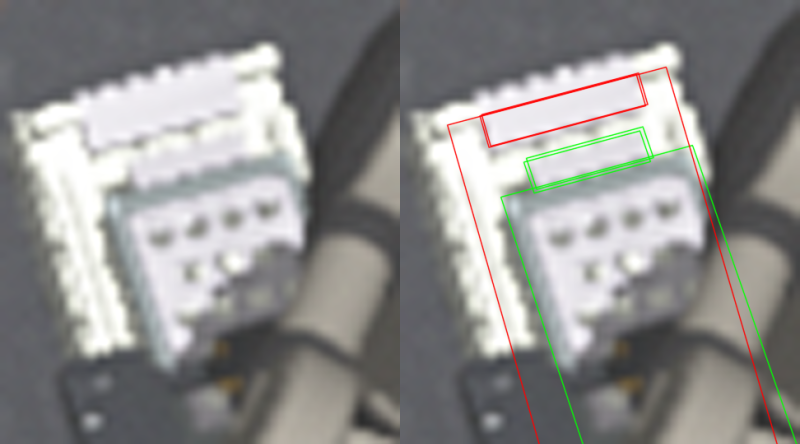

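View pics/pov_j_side.png

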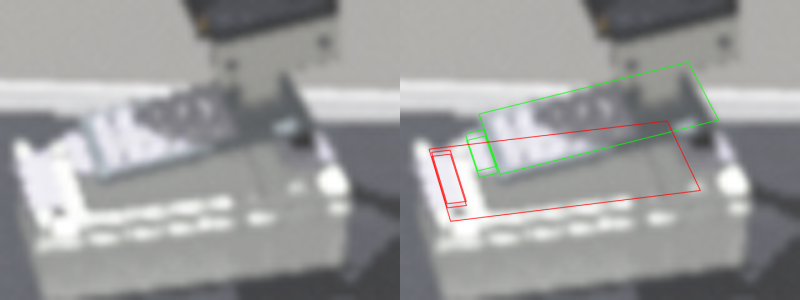

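```bash
sed -i 's/^BX=.*/BX=np.array([.517,-.2212,0]);BY=.270/' plan.py
python3 - <<'E'
from plan import *
for k in range(4): robot.read_camera('side')
tipplan(58,0,60,.14,3)
E
python3 pov.py k 2 f
```

```text
tip(box) mm [5.513e+01 8.000e-02 8.029e+01] tilt 0.144 roll 0.0041 yaw 0.0042 Fbox [ 0.  -0.5 -1. ] tcp h 109.93
t 9.7 pos [ 0.4566 -0.2384  0.1099] target [ 0.4591 -0.2372  0.0892] F [ 0.2 -0.5 -1. ] open 11.9
[0.0, 0.1, 1.9, 6.7, -0.001, -0.001, 0.001]
[0.0, 0.1, 1.9, 6.7, -0.001, -0.001, 0.001]
[0.0, 0.1, 1.9, 6.7, -0.001, -0.001, 0.001]
tcp in box mm [-62.84  -0.46 109.93] tool z [-0.1435  0.0035 -0.9896] tool x [-0.0036  1.      0.0041] F [ 0.  -0.5 -1. ] open 11.88 t 9.7
tongue tip in box mm [55.5  0.1 82.8]
```

View pics/pov_k_top.png

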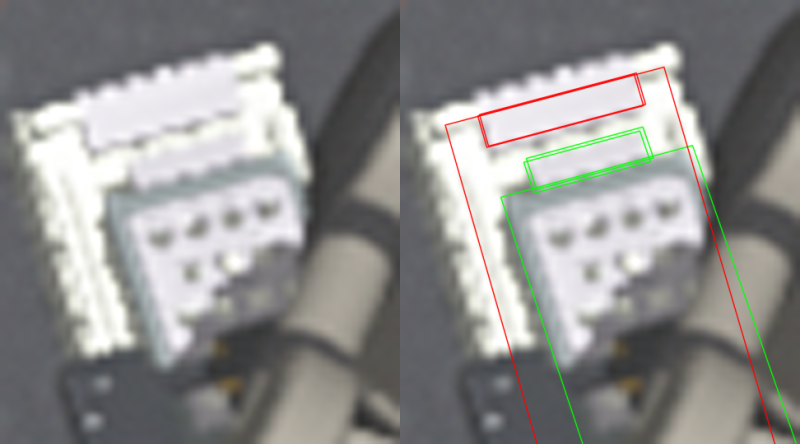

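View pics/pov_k_side.png

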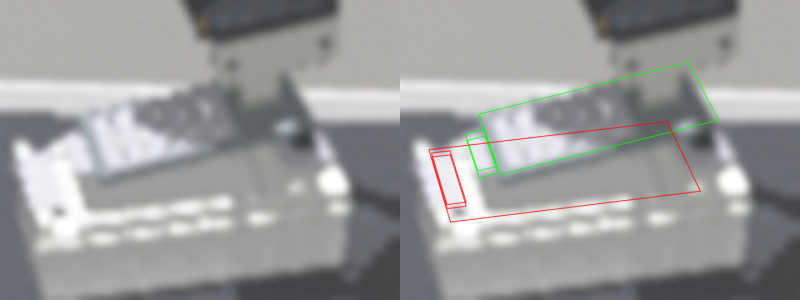

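Run:
```python
from cell import robot
import cv2
d=robot.read_camera('side')['img'][104:164,225:300,::-1]
cv2.imwrite('pics/l.png',cv2.resize(d,None,fx=10,fy=10,interpolation=cv2.INTER_CUBIC))
```

```text
(no output)
```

View pics/l.png

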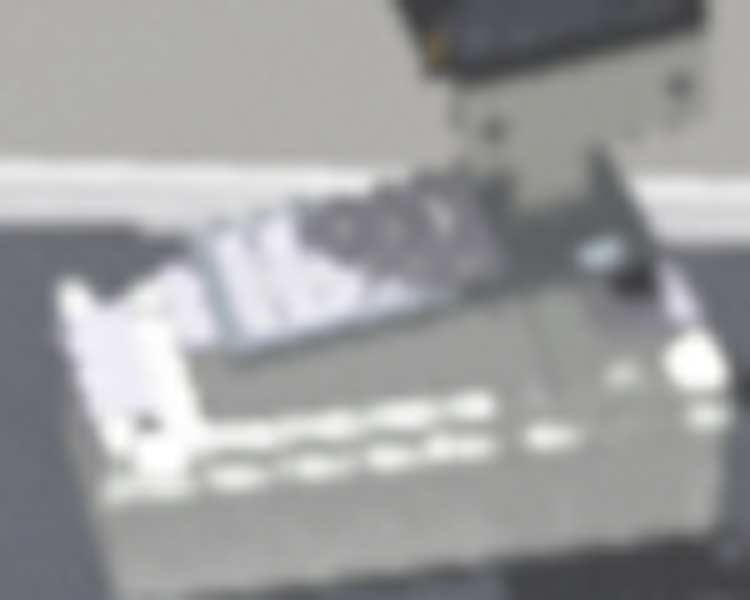

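Run:
```python
from plan import *
from h import *
cams=pickle.load(open('cams0.pkl','rb'))
P=np.array([[65,30,69],[65,-30,69],[83,-30,69],[83,30,69],[-93.5,0,78.5],[-111,45,64],[-111,45,0],[87,45,0],[-79,40,60],[-79,-40,60],[77,40,60],[65,30,66]])/1000.
for c in cams: 
    q=proj(cams[c],place(P,[BX[0],BX[1],BY]));print(c);
    for a,b in zip(P*1000,q): print(np.round(a),np.round(b,1), 'zC',np.round((b-[228,120]+.5)*11) if c=='side' else np.round((b-[320,148]+.5)*12))
```

```text
top
[65. 30. 69.] [333.4 167.2] zC [167. 236.]
[ 65. -30.  69.] [354.6 161.5] zC [421. 169.]
[ 83. -30.  69.] [352.7 155.2] zC [399.  92.]
[83. 30. 69.] [331.6 160.8] zC [145. 160.]
[-94.   0.  78.] [361.5 221.1] zC [504. 883.]
[-111.   45.   64.] [345.8 232. ] zC [ 316. 1014.]
[-111.   45.    0.] [340.4 231.9] zC [ 251. 1013.]
[87. 45.  0.] [321.2 164.7] zC [ 21. 207.]
[-79.  40.  60.] [343.9 219.9] zC [293. 869.]
[-79. -40.  60.] [372.2 212.2] zC [633. 776.]
[77. 40. 60.] [328.  164.4] zC [102. 202.]
[65. 30. 66.] [333.2 167.3] zC [164. 238.]
side
[65. 30. 69.] [240.7 143.9] zC [145. 268.]
[ 65. -30.  69.] [237.5 133.6] zC [110. 155.]
[ 83. -30.  69.] [231.9 134.3] zC [ 48. 163.]
[83. 30. 69.] [234.9 144.6] zC [ 82. 276.]
[-94.   0.  78.] [288.1 130.2] zC [667. 118.]
[-111.   45.   64.] [297.1 141.1] zC [765. 237.]
[-111.   45.    0.] [295.9 157.8] zC [752. 421.]
[87. 45.  0.] [235.4 165.6] zC [ 87. 507.]
[-79.  40.  60.] [286.7 142.5] zC [651. 253.]
[-79. -40.  60.] [280.4 129.2] zC [582. 107.]
[77. 40. 60.] [237.5 148.6] zC [110. 320.]
[65. 30. 66.] [240.7 144.7] zC [145. 277.]
```

Request:
{"api": "move_arm", "payload": {
  "increments": [
    [0,0.3,2,7,0,0,0],
    [0,0.3,1.5,7,0,0,0],
    [0,0,1,5,0,0,0],
    [0,0,0,3,0,0,0],
    [0,0,0,0,0,0,0],
    [0,0,0,0,0,0,0]
  ]
}}

```text
time: 10.6
tool_pos: [0.4594, -0.2376, 0.0939]
tool_rot: [-3.001, 0.002, 1.845]
contact_force: [0.2, 0.3, -0.2]
opening: 0.0113
```

Run:
```python
from plan import *
tipplan(58,0.5,58.5,.13,2)
```

```text
tip(box) mm [ 5.823e+01 -3.000e-02  6.470e+01] tilt 0.1403 roll -0.0019 yaw 0.0038 Fbox [ 0.2  0.2 -0.2] tcp h 93.9
t 10.6 pos [ 0.4594 -0.2376  0.0939] target [ 0.4587 -0.2368  0.0865] F [ 0.2  0.3 -0.2] open 11.3
[0.0, 0.5, 0.3, 3.7, -0.005, 0.001, 0.002]
[0.0, 0.5, 0.2, 3.7, -0.005, 0.001, 0.002]
```

Request:
{"api": "move_arm", "payload": {
  "increments": [
    [0,0.3,0,3,-0.005,0.001,0.002],
    [0,0.3,0,3,-0.005,0.001,0.002],
    [0,0,0,1,0,0,0],
    [0,0,0,0,0,0,0],
    [0,0,0,0,0,0,0]
  ]
}}

```text
time: 11.22
tool_pos: [0.4597, -0.2377, 0.0935]
tool_rot: [-3.015, 0.005, 1.841]
contact_force: [0.1, -0.2, 3.8]
opening: 0.0115
```

```bash
python3 - <<'E'
from plan import *
tipplan(58,0.5,58,.13,2)
E
python3 pov.py m 2 f
```

```text
tip(box) mm [58.86 -0.78 65.84] tilt 0.127 roll -0.005 yaw -0.0008 Fbox [ 0.  -0.2  3.8] tcp h 93.47
t 11.225 pos [ 0.4597 -0.2377  0.0935] target [ 0.4587 -0.2368  0.086 ] F [ 0.1 -0.2  3.8] open 11.5
[0.0, 0.6, 0.1, 3.8, 0.001, 0.002, 0.0]
[0.0, 0.6, 0.1, 3.8, 0.001, 0.002, 0.0]
tcp in box mm [-59.59  -0.62  93.47] tool z [-0.1267 -0.0049 -0.9919] tool x [ 2.e-04  1.e+00 -5.e-03] F [ 0.  -0.2  3.8] open 11.49 t 11.225
tongue tip in box mm [59.2 -0.8 68.3]
```

View pics/pov_m_top.png

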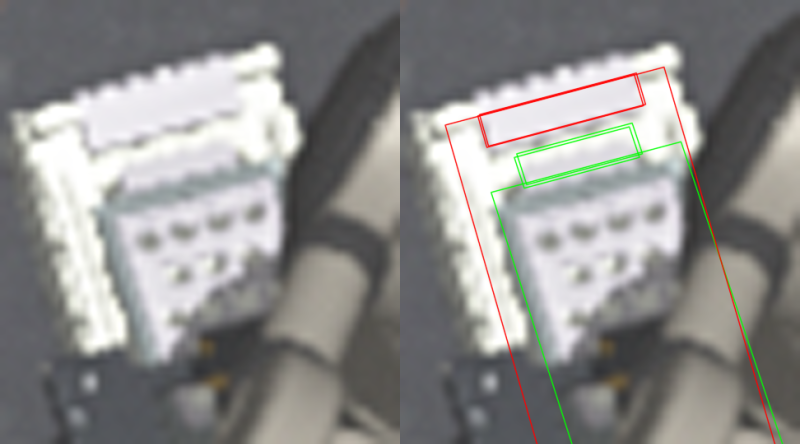

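View pics/pov_m_side.png

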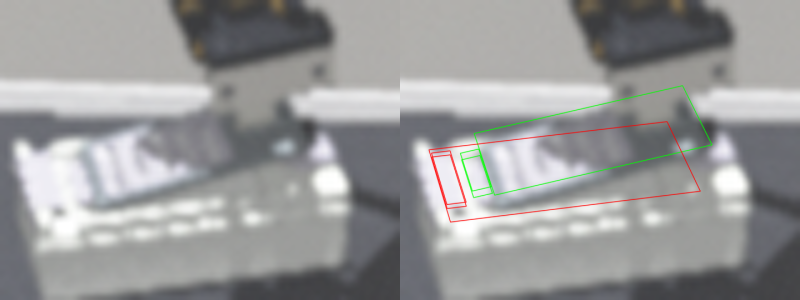

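Run:
```python
from plan import *
tipplan(58,1.5,74,.24,4)
```

```text
tip(box) mm [58.89 -0.81 65.79] tilt 0.1271 roll -0.005 yaw -0.0007 Fbox [-0.6  1.3  5.5] tcp h 93.42
t 11.325 pos [ 0.4598 -0.2377  0.0934] target [ 0.4621 -0.2348  0.1148] F [-1.   1.1  5.5] open 11.8
[0.0, 0.5, 0.1, -5.4, 0.028, 0.001, 0.0]
[0.0, 0.5, -0.1, -5.4, 0.028, 0.001, 0.0]
[0.0, 0.5, -0.2, -5.4, 0.028, 0.001, 0.0]
[0.0, 0.5, -0.4, -5.4, 0.028, 0.001, 0.0]
```

Request:
{"api": "move_arm", "payload": {
  "increments": [
    [0,0.5,0,-6,0,0,0],
    [0,0.5,0,-6,0.03,0,0],
    [0,0.5,0,-5,0.03,0,0],
    [0,0.5,0,-4,0.03,0,0],
    [0,0,0,0,0.025,0,0],
    [0,0,0,0,0,0,0],
    [0,0,0,0,0,0,0],
    [0,0,0,0,0,0,0]
  ]
}}

```text
time: 12.32
tool_pos: [0.4611, -0.2343, 0.1118]
tool_rot: [-2.893, 0.001, 1.84]
contact_force: [-0.7, 0.3, -0.7]
opening: 0.0117
```

```bash
python3 pov.py n 2 f;  python3 - <<'E'
from plan import *
tipplan(58,1.5,66,.24,3)
E
```

```text
tcp in box mm [-57.35   2.28 111.8 ] tool z [-2.457e-01 -3.000e-04 -9.693e-01] tool x [ 1.1e-03  1.0e+00 -6.0e-04] F [-0.6  0.5 -0.7] open 11.73 t 12.325
tongue tip in box mm [57.5  2.1 72.5]
tip(box) mm [56.89  2.07 70.13] tilt 0.2483 roll -0.0007 yaw -0.0013 Fbox [ 0.4 -0.4 -1. ] tcp h 111.89
t 12.425 pos [ 0.4611 -0.2343  0.1119] target [ 0.4621 -0.2348  0.1068] F [ 0.4 -0.2 -1. ] open 12.0
[0.0, -0.2, 0.7, 1.6, -0.003, 0.0, 0.0]
[0.0, -0.2, 0.7, 1.6, -0.003, 0.0, 0.0]
[0.0, -0.2, 0.7, 1.6, -0.003, 0.0, 0.0]
```

View pics/pov_n_top.png

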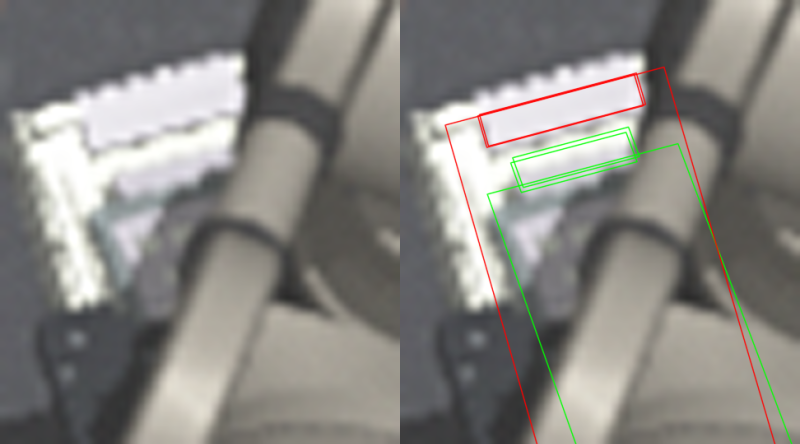

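View pics/pov_n_side.png

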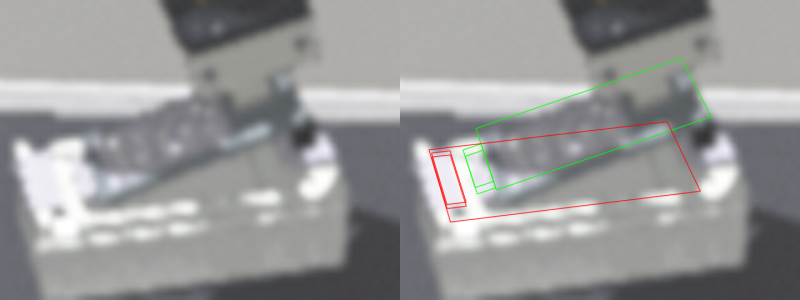

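```bash
cat > pl2.py <<'E'
from plan import *
from h import proj
import cv2
E_=2.;DT=0.05
G=np.array([-48+E_,0,31.2])/1000
TP=R.from_euler('z',np.pi/2)*R.from_euler('x',np.pi)
def plate(dt=None,e=None):
    dt=DT if dt is None else dt; e=E_ if e is None else e
    o=robot.observe();Rt=R.from_euler('xyz',o['tool_rot']);g=np.array(o['tool_pos'])-Rt.apply([0,0,.0188])
    Rp=Rt*TP.inv()*R.from_euler('y',dt)
    return g-Rp.apply(np.array([-48+e,0,31.2])/1000),Rp,o
def tip(dt=None):
    org,Rp,o=plate(dt);Rb=R.from_euler('z',BY);m=(Rb.inv()*Rp).as_matrix()
    print('tip(box)',np.round(Rb.inv().apply(org+Rp.apply([.075,0,0])-BX)*1000,1),'tilt',round(np.arcsin(-m[2,0]),4),'roll',round(m[2,1],4),'yaw',round(m[1,0],4),'F',np.round(Rb.inv().apply(o['contact_force']),1),'T',np.round(o['torque'],2),'tcp h',round(o['tool_pos'][2]*1000,1),'open',round(o['opening']*1000,1),'t',o['time'])
def tipplan(tx,ty,tz,tilt,n,dt=None,yaw=0,op=0):
    tip(dt); dt=DT if dt is None else dt
    Rp=R.from_euler('z',BY+yaw)*R.from_euler('y',tilt)
    org=BX+R.from_euler('z',BY).apply(np.array([tx,ty,tz])/1000)-Rp.apply([.075,0,0])
    Rt=Rp*R.from_euler('y',-dt)*TP
    return plan(org+Rp.apply(G)+Rt.apply([0,0,.0188]),Rt,n,op)
def ov(tag,dt=None,e=None):
    org,Rp,o=plate(dt,e);Rb=R.from_euler('z',BY)
    def rect(x0,x1,y0,y1,z): return np.array([[x0,y0,z],[x1,y0,z],[x1,y1,z],[x0,y1,z]])/1000.
    L=[(rect(-75,63,-36,36,8),(0,255,0)),(rect(-75,63,-36,36,0),(255,255,0)),(rect(63,75,-22,22,5),(0,255,0))]
    B=[rect(-81,77,-42,42,64),rect(65,83,-30,30,69),rect(-103,-87,-7,7,87.5)]
    for c,(x,y,w,h) in dict(top=(322,148,60,84),side=(226,104,80,60)).items():
        d=robot.read_camera(c);Z=9
        im=cv2.resize(d['img'][y:y+h,x:x+w,::-1],None,fx=Z,fy=Z,interpolation=cv2.INTER_CUBIC);q=im.copy()
        for l,col in [(org+Rp.apply(k),cc) for k,cc in L]+[(BX+Rb.apply(k),(0,0,255)) for k in B]:
            uv=(proj(d,l)-[x,y]+.5)*Z
            cv2.polylines(q,[np.round(uv*16).astype(np.int32)],True,col,1,cv2.LINE_AA,4)
        o2=np.hstack([im,q]) if c=='top' else np.vstack([im,q]);s=min(800/o2.shape[1],600/o2.shape[0])
        cv2.imwrite(f'pics/{tag}_{c}.png',cv2.resize(o2,None,fx=s,fy=s,interpolation=cv2.INTER_AREA))
E
python3 - <<'E'
from pl2 import *
tip();ov('o')
E
```

```text
tip(box) [53.8  2.1 64.7] tilt 0.2983 roll -0.0007 yaw -0.0013 F [ 0.4 -0.4 -1. ] T [ 0.12 -0.11  0.03] tcp h 111.9 open 12.0 t 12.425
```

View pics/o_side.png

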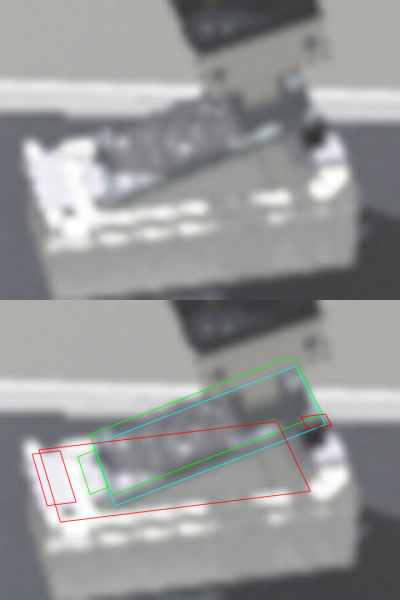

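View pics/o_top.png

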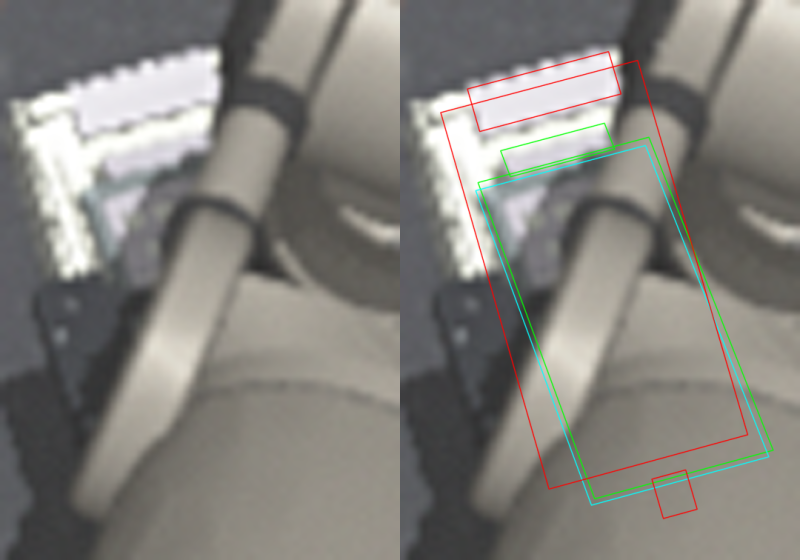

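Run:
```python
from pl2 import *
tipplan(58,1,60,.24,4)
```

```text
tip(box) [53.9  2.1 64.8] tilt 0.2982 roll -0.0008 yaw -0.0012 F [ 0.6  0.6 -1. ] T [ 0.12 -0.18 -0.  ] tcp h 112.0 open 11.8 t 12.525
t 12.525 pos [ 0.4612 -0.2343  0.112 ] target [ 0.4631 -0.2351  0.1006] F [ 0.5  0.7 -1. ] open 11.8
[0.0, -0.3, 1.1, 2.7, -0.015, 0.0, 0.0]
[0.0, -0.3, 1.0, 2.7, -0.015, 0.0, 0.0]
[0.0, -0.3, 1.0, 2.7, -0.015, 0.0, 0.0]
[0.0, -0.3, 1.0, 2.7, -0.015, 0.0, 0.0]
```

Request:
{"api": "move_arm", "payload": {
  "increments": [
    [0,-0.3,1.1,3,-0.018,0,0],
    [0,-0.3,1,3,-0.018,0,0],
    [0,-0.3,1,3,-0.018,0,0],
    [0,-0.3,1,3,-0.015,0,0],
    [0,0,0,0,0,0,0],
    [0,0,0,0,0,0,0],
    [0,0,0,0,0,0,0]
  ]
}}

```text
time: 13.4
tool_pos: [0.4627, -0.2354, 0.0986]
tool_rot: [-2.967, 0.001, 1.839]
contact_force: [0.4, -0.1, -1.0]
opening: 0.0113
```

Run:
```python
from pl2 import *
tipplan(60,.7,59.5,.23,2); ov('p')
```

```text
tip(box) [58.2  0.6 59.8] tilt 0.2242 roll -0.0009 yaw -0.0017 F [ 0.4 -0.2 -1. ] T [ 0.1  -0.05  0.06] tcp h 98.6 open 11.3 t 13.4
t 13.4 pos [ 0.4627 -0.2354  0.0986] target [ 0.4647 -0.2349  0.099 ] F [ 0.4 -0.1 -1. ] open 11.3
[0.0, -0.1, 1.0, -0.4, 0.003, 0.0, -0.001]
[0.0, -0.1, 1.0, -0.4, 0.003, 0.0, -0.001]
```

View pics/p_side.png

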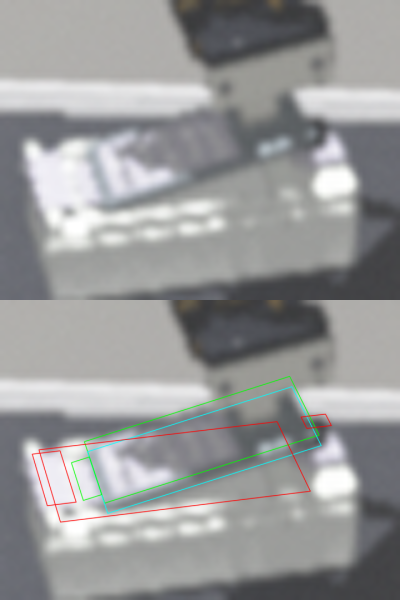

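View pics/p_top.png

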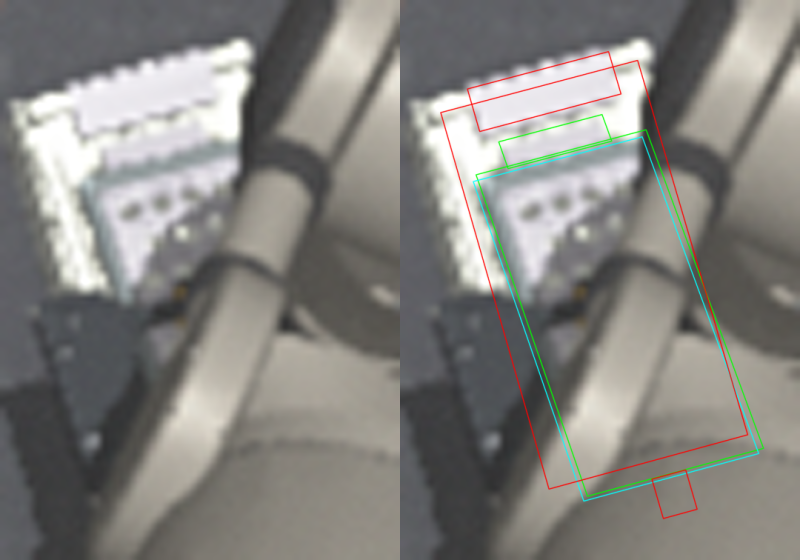

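Run:
```python
from pl2 import *
tipplan(67,.5,59,.21,3)
```

```text
tip(box) [58.2  0.6 59.8] tilt 0.2242 roll -0.001 yaw -0.0017 F [ 0.5 -0.2 -0. ] T [ 0.06 -0.09 -0.  ] tcp h 98.6 open 11.9 t 13.5
t 13.5 pos [ 0.4628 -0.2353  0.0986] target [ 0.4708 -0.2335  0.0962] F [ 0.6 -0.1 -0. ] open 11.9
[0.0, -0.1, 2.8, 0.3, -0.005, 0.0, -0.001]
[0.0, -0.1, 2.8, 0.3, -0.005, 0.0, -0.001]
[0.0, -0.1, 2.8, 0.3, -0.005, 0.0, -0.001]
```

Request:
{"api": "move_arm", "payload": {
  "increments": [
    [0,-0.1,3.2,0.3,-0.005,0,-0.001],
    [0,-0.1,3,0.3,-0.005,0,0],
    [0,-0.1,3,0.3,-0.005,0,0],
    [0,0,1,0,0,0,0],
    [0,0,0,0,0,0,0],
    [0,0,0,0,0,0,0]
  ]
}}

```text
time: 14.25
tool_pos: [0.4733, -0.2327, 0.0958]
tool_rot: [-2.983, 0.001, 1.841]
contact_force: [-0.7, -0.0, -1.4]
opening: 0.0113
```

Run:
```python
from pl2 import *
tipplan(73,.3,58.5,.17,3); ov('q')
```

```text
tip(box) [69.7  0.5 58.8] tilt 0.2081 roll -0.0008 yaw -0.0002 F [-0.7  0.2 -1.4] T [ 0.09 -0.05  0.01] tcp h 95.8 open 11.3 t 14.25
t 14.25 pos [ 0.4733 -0.2327  0.0958] target [ 0.4753 -0.2324  0.0911] F [-0.7 -0.  -1.4] open 11.3
[0.0, -0.1, 0.9, 1.4, -0.013, 0.0, 0.0]
[0.0, -0.1, 0.9, 1.5, -0.013, 0.0, 0.0]
[0.0, -0.1, 0.9, 1.5, -0.013, 0.0, 0.0]
```

View pics/q_side.png

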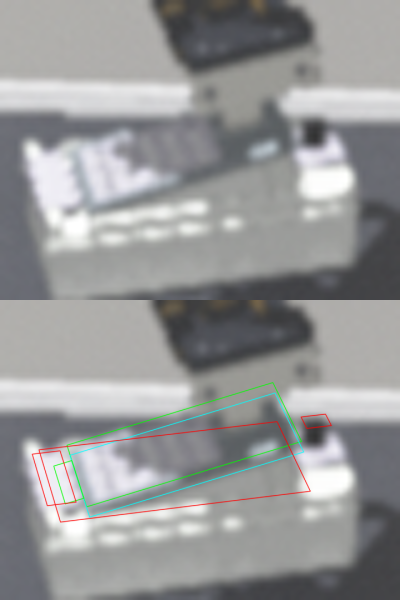

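View pics/q_top.png

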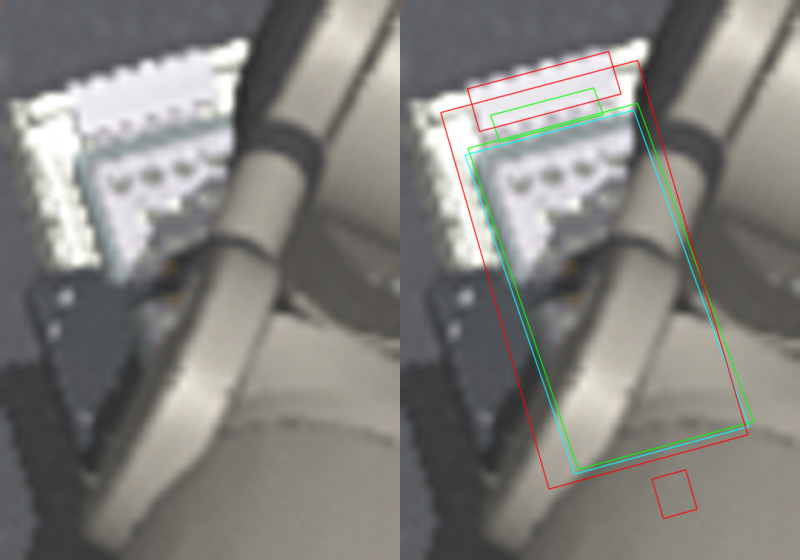

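Request:
{"api": "move_arm", "payload": {
  "increments": [
    [0,-0.1,1.5,1.2,-0.013,0,0],
    [0,-0.1,1.5,1.2,-0.013,0,0],
    [0,0,1.5,1.2,-0.013,0,0],
    [0,0,0.5,0,0,0,0],
    [0,0,0,0,0,0,0],
    [0,0,0,0,0,0,0]
  ]
}}

```text
time: 15.1
tool_pos: [0.4762, -0.2321, 0.0911]
tool_rot: [-3.022, -0.0, 1.841]
contact_force: [-1.7, -0.4, -0.5]
opening: 0.012
```

Run:
```python
from pl2 import *
tipplan(75,.2,57.5,.1,4); ov('r')
```

```text
tip(box) [74.   0.4 58.6] tilt 0.1693 roll 0.0001 yaw -0.0002 F [-1.8  0.1 -0.5] T [0.02 0.23 0.03] tcp h 91.1 open 12.0 t 15.1
t 15.1 pos [ 0.4762 -0.2321  0.0911] target [ 0.4753 -0.2325  0.0818] F [-1.7 -0.4 -0.5] open 12.0
[0.0, -0.1, 0.0, 2.3, -0.017, 0.0, 0.0]
[0.0, -0.1, 0.0, 2.3, -0.017, 0.0, 0.0]
[0.0, -0.1, -0.1, 2.3, -0.017, 0.0, 0.0]
[0.0, -0.1, -0.1, 2.3, -0.017, 0.0, 0.0]
```

View pics/r_side.png

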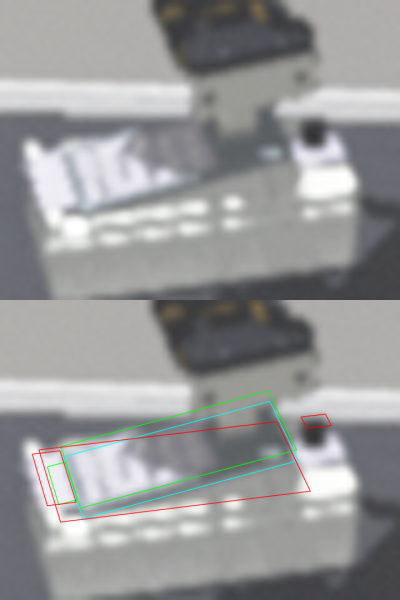

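View pics/r_top.png

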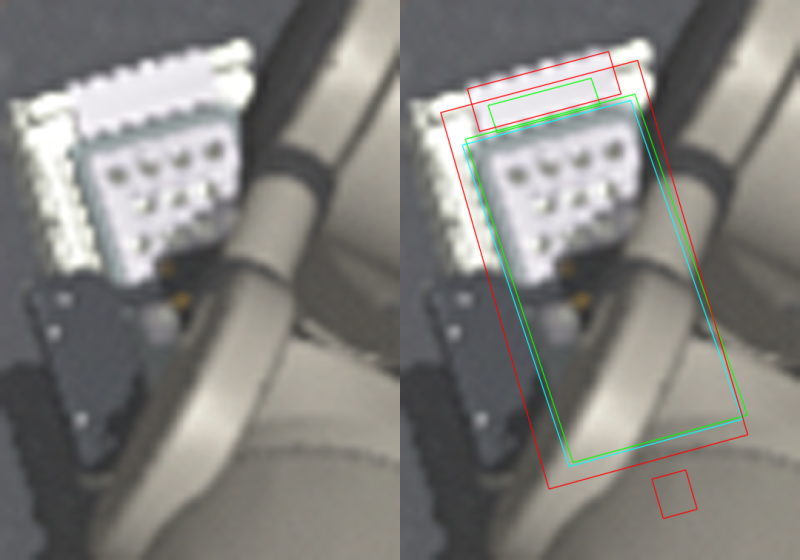

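Request:
{"api": "move_arm", "payload": {
  "increments": [
    [0,-0.1,0.1,2.3,-0.018,0,0],
    [0,-0.1,0.1,2.3,-0.018,0,0],
    [0,0,0.1,2.3,-0.018,0,0],
    [0,0,0.1,2.3,-0.018,0,0],
    [0,0,0,0,0,0,0],
    [0,0,0,0,0,0,0]
  ]
}}

```text
time: 15.95
tool_pos: [0.4752, -0.2326, 0.0816]
tool_rot: [-3.099, 0.0, 1.84]
contact_force: [-3.1, 0.5, 0.7]
opening: 0.0115
```

Run:
```python
from pl2 import *
tipplan(75,.2,57,.04,3); ov('s')
```

```text
tip(box) [75.   0.1 58.2] tilt 0.0927 roll -0.0 yaw -0.0006 F [-2.8  1.3  0.7] T [-0.    0.49  0.08] tcp h 81.6 open 11.5 t 15.95
t 15.95 pos [ 0.4752 -0.2326  0.0816] target [ 0.4741 -0.2329  0.0742] F [-3.1  0.5  0.7] open 11.5
[0.0, 0.0, -0.3, 2.5, -0.018, 0.0, 0.0]
[0.0, 0.0, -0.3, 2.5, -0.018, 0.0, 0.0]
[0.0, 0.0, -0.4, 2.5, -0.018, 0.0, 0.0]
```

View pics/s_side.png

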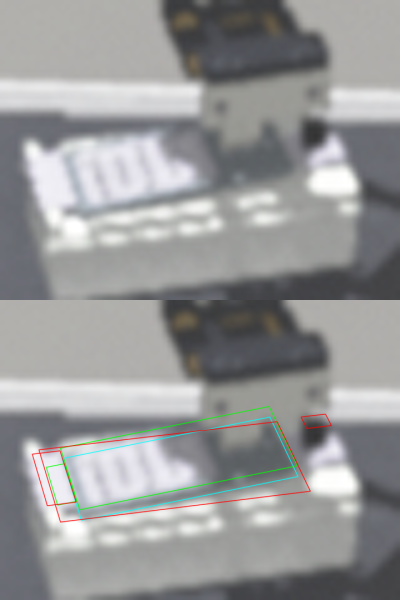

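View pics/s_top.png

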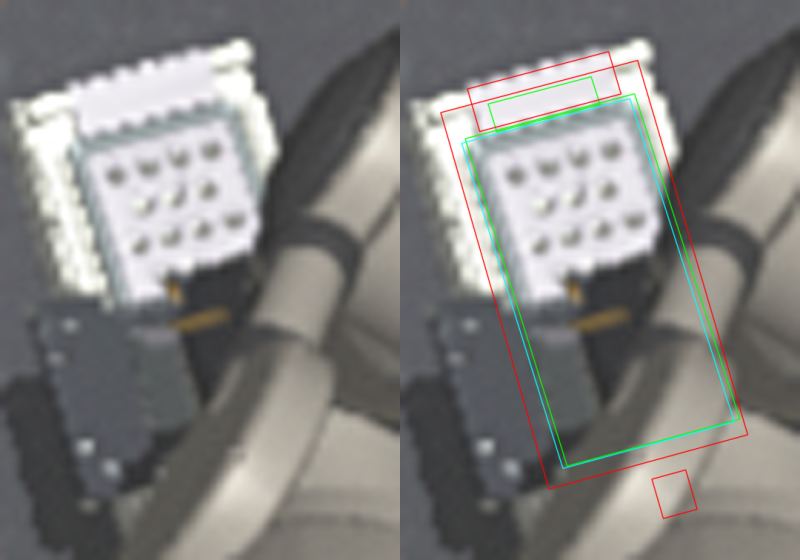

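Request:
{"api": "move_arm", "payload": {
  "increments": [
    [0,0,-0.6,2.3,-0.018,0,0],
    [0,0,-0.6,2.3,-0.018,0,0],
    [0,0,-0.4,2,-0.018,0,0],
    [0,0,0,0,0,0,0],
    [0,0,0,0,0,0,0]
  ]
}}

```text
time: 16.68
tool_pos: [0.4741, -0.233, 0.0746]
tool_rot: [3.125, 0.001, 1.84]
contact_force: [-2.0, 0.2, -0.3]
opening: 0.0116
```

Run:
```python
from pl2 import *
tipplan(75,.2,57,.0,3); ov('t')
```

```text
tip(box) [75.1  0.  58.1] tilt 0.0336 roll -0.0006 yaw -0.0007 F [-1.9  0.8 -0.3] T [0.09 0.29 0.08] tcp h 74.6 open 11.6 t 16.675
t 16.675 pos [ 0.4741 -0.233   0.0746] target [ 0.4735 -0.233   0.0694] F [-2.   0.2 -0.3] open 11.6
[0.0, 0.0, -0.2, 1.7, -0.011, 0.0, 0.0]
[0.0, 0.0, -0.2, 1.7, -0.011, 0.0, 0.0]
[0.0, 0.0, -0.3, 1.7, -0.011, 0.0, 0.0]
```

View pics/t_side.png

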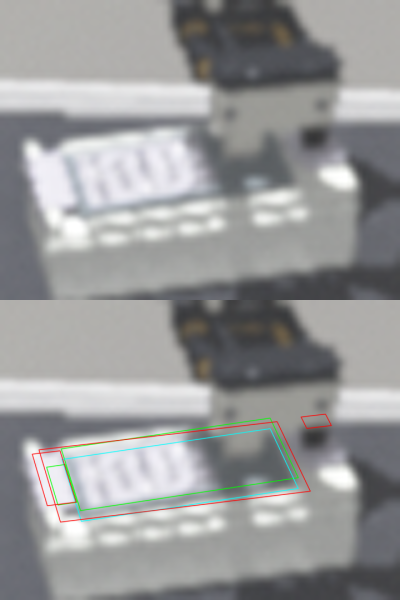

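View pics/t_top.png

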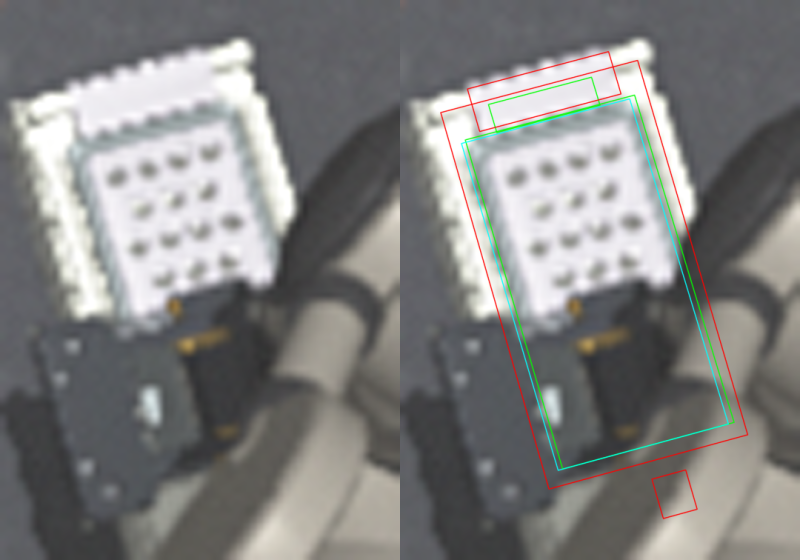

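Request:
{"api": "move_arm", "payload": {
  "increments": [
    [0,0,-0.4,1.8,-0.012,0,0],
    [0,0,-0.4,1.8,-0.012,0,0],
    [0,0,-0.2,1.8,-0.012,0,0],
    [0,0,0,1,0,0,0],
    [0,0,0,0,0,0,0],
    [0,0,0,0,0,0,0]
  ]
}}

```text
time: 17.52
tool_pos: [0.4736, -0.2335, 0.0686]
tool_rot: [3.086, 0.002, 1.84]
contact_force: [-3.2, -0.5, 2.6]
opening: 0.0112
```

Run:
```python
from pl2 import *
tip()
```

```text
tip(box) [75.  -0.3 56.9] tilt -0.0057 roll -0.0018 yaw -0.0003 F [-3.2  0.4  2.6] T [0.22 0.25 0.14] tcp h 68.6 open 11.2 t 17.525
```

Request:
{"api": "move_arm", "payload": {
  "increments": [
    [0,0,-0.2,1.5,0,0,0],
    [0,0,0,1.5,0,0,0],
    [0,0,0,1,0,0,0],
    [0,0,0,0,0,0,0]
  ]
}}

```text
time: 18.02
tool_pos: [0.4736, -0.2336, 0.0681]
tool_rot: [3.085, 0.003, 1.841]
contact_force: [-2.2, 0.4, 1.9]
opening: 0.0115
```

Run:
```python
from pl2 import *
tip();ov('u')
```

```text
tip(box) [75.  -0.4 56.5] tilt -0.0063 roll -0.0035 yaw 0.0004 F [-2.   0.9  1.9] T [0.19 0.21 0.12] tcp h 68.1 open 11.5 t 18.025
```

View pics/u_side.png

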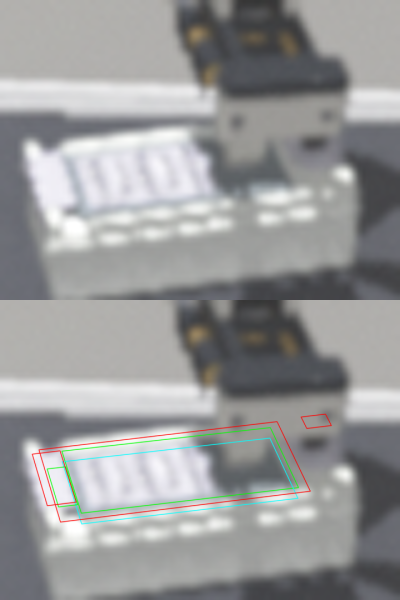

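View pics/u_top.png

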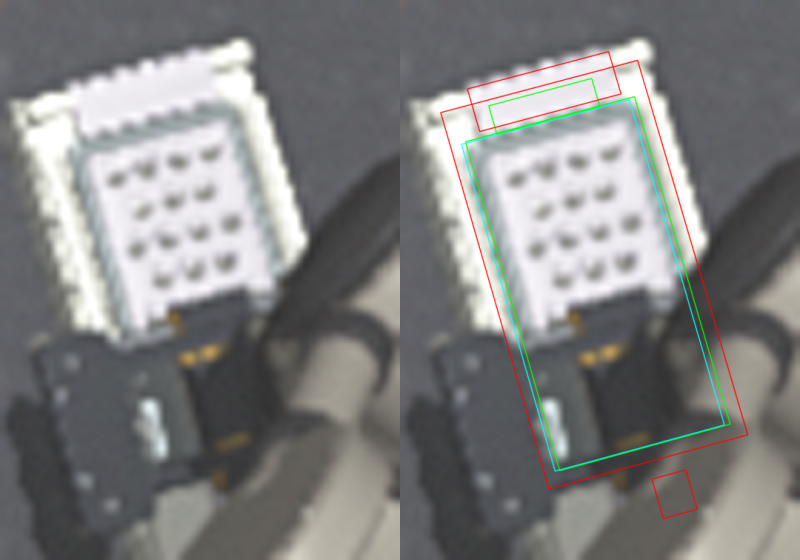

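Request:
{"api": "move_arm", "payload": {
  "increments": [
    [30,0,0,0,0,0,0],
    [30,0,0,0,0,0,0],
    [30,0,0,0,0,0,0],
    [30,0,0,-10,0,0,0],
    [30,0,0,-25,0.02,0,0],
    [30,0,0,-35,0.03,0,0],
    [30,0,-20,-35,0,0,0],
    [30,0,-30,-30,0,0,0],
    [30,0,0,0,0,0,0]
  ]
}}

```text
time: 19.25
tool_pos: [0.4218, -0.2479, 0.2085]
tool_rot: [3.135, 0.005, 1.841]
contact_force: [0.4, -0.1, 0.5]
opening: 0.0299
```

Run:
```python
from pl2 import *
boxpose()
for n,c,(x,y,w,h),Z in(('A','top',(318,144,66,92),6),('C','side',(226,116,80,54),9)):
    im=cv2.resize(robot.read_camera(c)['img'][y:y+h,x:x+w,::-1],None,fx=Z,fy=Z,interpolation=cv2.INTER_CUBIC)
    cv2.imwrite(f'pics/v{n}.png',im)
```

```text
tcp in box mm [-98.87  -0.34 208.53] tool z [ 0.0063 -0.0054 -1.    ] tool x [-4.0e-04  1.0e+00 -5.4e-03] F [ 0.3 -0.2  0.5] open 29.87 t 19.25
```

View pics/vA.png

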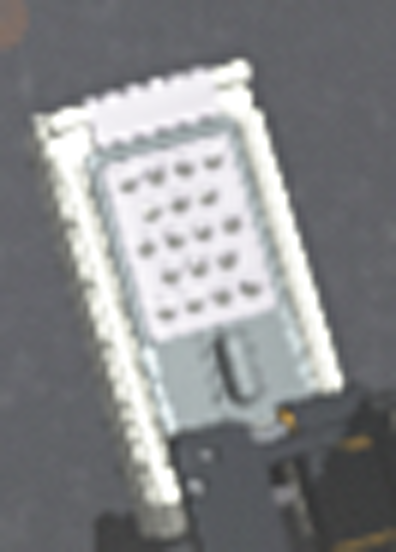

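View pics/vC.png

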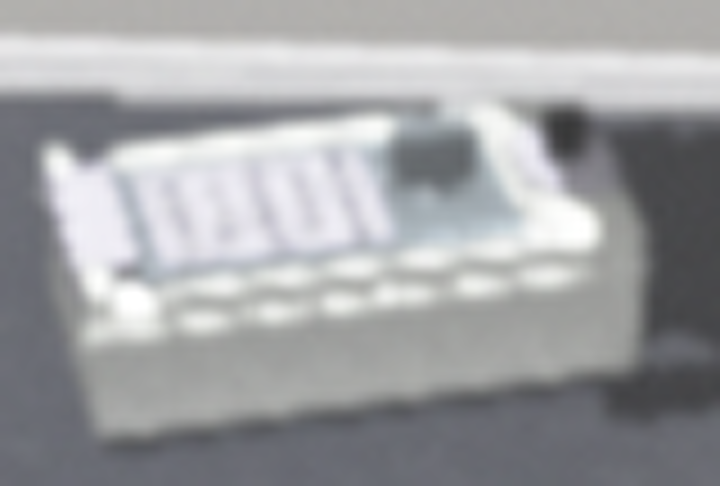

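```bash
cat >> pl2.py <<'E'
def goto(x,y,z,n,op=0):
    p,r=toolpose(BX,BY,np.array([x,y,z])/1000,0);boxpose();return plan(p,r,n,op)
E
python3 - <<'E'
from pl2 import *
goto(-48,0,97,5)
E
```

```text
tcp in box mm [-98.3    0.54 206.13] tool z [ 0.0044 -0.0019 -1.    ] tool x [-0.0012  1.     -0.0019] F [ 0.1  0.9 -0.1] open 30.03 t 19.35
t 19.35 pos [ 0.4221 -0.2469  0.2061] target [ 0.4707 -0.234   0.097 ] F [-0.2  0.9 -0.1] open 30.0
[0.0, -0.1, 10.0, 21.9, 0.001, 0.0, 0.0]
[0.0, -0.1, 10.0, 21.9, 0.001, 0.0, 0.0]
[0.0, -0.1, 10.0, 21.9, 0.001, 0.0, 0.0]
[0.0, -0.1, 10.0, 21.8, 0.001, 0.0, 0.0]
[0.0, -0.1, 10.0, 21.8, 0.001, 0.0, 0.0]
```

Request:
{"api": "move_arm", "payload": {
  "increments": [
    [0,-0.1,14,15,0.004,0,0],
    [0,-0.1,12,20,0,0,0],
    [0,0,12,22,0,0,0],
    [0,0,10,22,0,0,0],
    [0,0,5,15,0,0,0],
    [0,0,0,8,0,0,0],
    [0,0,0,0,0,0,0],
    [0,0,0,0,0,0,0]
  ],
  "newtons": 20
}}

```text
time: 20.35
tool_pos: [0.4777, -0.2272, 0.0903]
tool_rot: [-3.134, -0.008, 1.846]
contact_force: [-2.3, 0.3, 3.0]
opening: 0.0003
```

Run:
```python
from pl2 import *
goto(-48,0,93,2)
```

```text
tcp in box mm [-39.5    4.71  90.26] tool z [-0.0076  0.0079 -0.9999] tool x [-0.0051  1.      0.0079] F [-2.1  0.9  3. ] open 0.28 t 20.35
t 20.35 pos [ 0.4777 -0.2272  0.0903] target [ 0.4707 -0.234   0.093 ] F [-2.3  0.3  3. ] open 0.3
[0.0, -2.3, -4.3, -1.4, -0.004, -0.004, 0.003]
[0.0, -2.3, -4.3, -1.4, -0.004, -0.004, 0.003]
```

Request:
{"api": "move_arm", "payload": {
  "increments": [
    [0,-2,-2,2,0,0,0],
    [0,0,0,3,0,0,0],
    [0,0,0,3,0,0,0]
  ]
}}

```text
time: 20.72
tool_pos: [0.4778, -0.2286, 0.0899]
tool_rot: [-3.14, -0.005, 1.846]
contact_force: [-8.9, 4.6, 27.6]
opening: 0.0004
```

Request:
{"api": "move_arm", "payload": {
  "increments": [
    [0,0,0,-15,0,0,0],
    [0,0,0,-15,0,0,0],
    [0,0,-20,0,0,0,0],
    [0,0,-25,0,0,0,0],
    [0,0,-20,0,0,0,0],
    [0,0,-12,0,0,0,0],
    [0,0,0,0,0,0,0],
    [0,0,0,0,0,0,0]
  ]
}}

```text
time: 21.72
tool_pos: [0.4033, -0.2512, 0.1232]
tool_rot: [3.14, -0.001, 1.845]
contact_force: [-0.8, -0.2, 0.2]
opening: 0.0003
```

Run:
```python
from pl2 import *
goto(-126,0,78,4); ov('w')
```

```text
tcp in box mm [-117.57    1.44  123.17] tool z [ 0.0018  0.0011 -1.    ] tool x [-0.0043  1.      0.0011] F [-0.8 -0.   0.2] open 0.31 t 21.725
t 21.725 pos [ 0.4033 -0.2512  0.1232] target [ 0.3956 -0.2548  0.078 ] F [-0.8 -0.2  0.2] open 0.3
[0.0, -0.4, -2.1, 11.3, 0.0, 0.0, 0.001]
[0.0, -0.4, -2.1, 11.3, 0.0, 0.0, 0.001]
[0.0, -0.4, -2.1, 11.3, 0.0, 0.0, 0.001]
[0.0, -0.4, -2.1, 11.3, 0.0, 0.0, 0.001]
```

View pics/w_side.png

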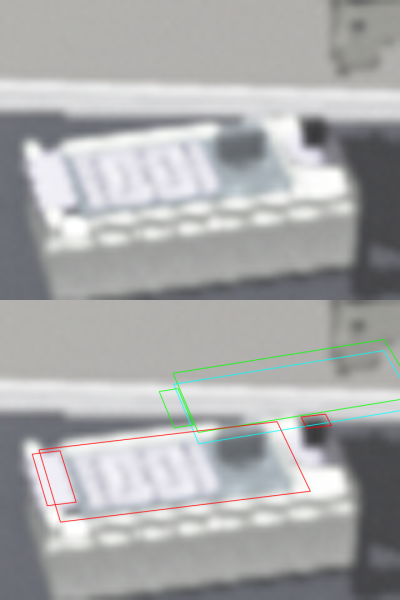

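Request:
{"api": "move_arm", "payload": {
  "increments": [
    [0,-0.5,-9,0,0,0,0],
    [0,-0.5,-3,10,0,0,0],
    [0,0,0,14,0,0,0],
    [0,0,0,12,0,0,0],
    [0,0,0,5,0,0,0],
    [0,0,0,0,0,0,0],
    [0,0,0,0,0,0,0]
  ]
}}

```text
time: 22.7
tool_pos: [0.3914, -0.2552, 0.0789]
tool_rot: [3.14, -0.002, 1.846]
contact_force: [-0.7, 0.3, 0.9]
opening: 0.0004
```

Run:
```python
from pl2 import *
goto(-114,0,77,4); ov('x')
```

```text
tcp in box mm [-130.13    0.76   78.95] tool z [ 0.0011  0.0022 -1.    ] tool x [-0.0056  1.      0.0021] F [-0.6  0.4  0.9] open 0.39 t 22.7
t 22.7 pos [ 0.3914 -0.2552  0.0789] target [ 0.4071 -0.2516  0.077 ] F [-0.7  0.3  0.9] open 0.4
[0.0, -0.2, 4.0, 0.5, 0.0, -0.001, 0.001]
[0.0, -0.2, 4.0, 0.5, 0.0, -0.001, 0.001]
[0.0, -0.2, 4.0, 0.5, 0.0, -0.001, 0.001]
[0.0, -0.2, 4.0, 0.5, 0.0, -0.001, 0.001]
```

View pics/x_side.png

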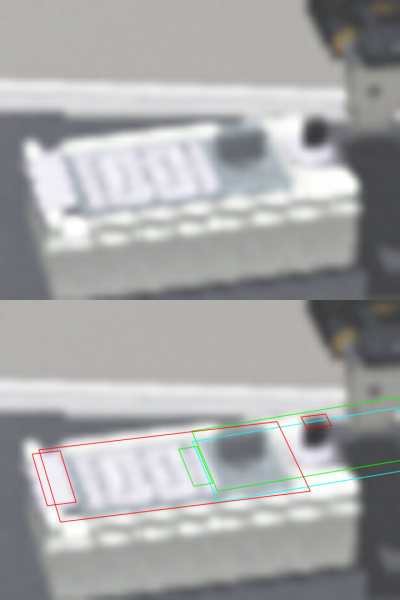

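Request:
{"api": "move_arm", "payload": {
  "increments": [
    [0,-0.2,5,0.5,0,0,0],
    [0,0,5,0.5,0,0,0],
    [0,0,4,0,0,0,0],
    [0,0,3,0,0,0,0],
    [0,0,3,0,0,0,0]
  ]
}}

```text
time: 23.42
tool_pos: [0.412, -0.25, 0.0787]
tool_rot: [3.141, -0.001, 1.847]
contact_force: [-2.0, -1.3, 0.5]
opening: 0.0003
```

Run:
```python
from pl2 import *
boxpose()
```

```text
tcp in box mm [-108.87    0.28   78.7 ] tool z [ 1.1e-03  7.0e-04 -1.0e+00] tool x [-6.1e-03  1.0e+00  7.0e-04] F [-2.3 -0.7  0.5] open 0.31 t 23.425
```

Request:
{"api": "move_arm", "payload": {
  "increments": [
    [0,0,3,0,0,0,0],
    [0,0,3,0,0,0,0],
    [0,0,2.5,0,0,0,0]
  ]
}}

```text
time: 23.8
tool_pos: [0.4179, -0.2482, 0.0787]
tool_rot: [-3.137, -0.002, 1.848]
contact_force: [-18.7, -9.5, 9.0]
opening: 0.0
```

Run:
```python
from pl2 import *
boxpose()
```

```text
tcp in box mm [-102.68    0.43   78.66] tool z [-0.0049  0.0017 -1.    ] tool x [-0.0077  1.      0.0017] F [-20.6  -4.2   9. ] open 0.0 t 23.8
```

Request:
{"api": "move_arm", "payload": {
  "increments": [
    [0,0,-8,0,0,0,0],
    [0,0,-12,0,0,0,0],
    [0,0,-5,-20,0,0,0],
    [0,0,-10,-40,0,0,0],
    [0,0,-30,-40,0,0,0],
    [0,50,0,-30,0,0,0],
    [0,50,0,0,0,0,0],
    [0,50,0,0,0,0,0],
    [0,0,0,0,0,0,0]
  ]
}}

```text
time: 24.92
tool_pos: [0.3105, -0.1191, 0.2129]
tool_rot: [3.14, -0.001, 1.843]
contact_force: [0.0, 0.1, -0.5]
opening: 0.0005
```

Run:
```python
from pl2 import *
boxpose()
cams=__import__('pickle').load(open('cams0.pkl','rb'))
for n,c,(x,y,w,h),Z in(('A','top',(318,144,66,92),6),('C','side',(266,116,40,36),14)):
    d=robot.read_camera(c)
    f=lambda i:cv2.resize(i['img'][y:y+h,x:x+w,::-1],None,fx=Z,fy=Z,interpolation=cv2.INTER_CUBIC)
    o=np.hstack([f(cams[c]),f(d)]); s=min(1,800/o.shape[1])
    cv2.imwrite(f'pics/y{n}.png',cv2.resize(o,None,fx=s,fy=s))
    for i in(cams[c],d):
        g=i['img'].max(2)
        X,Y,W,H=(350,205,30,30) if c=='top' else (276,120,24,18)
        m=(g[Y:Y+H,X:X+W]<70)*(70.-g[Y:Y+H,X:X+W]);yy,xx=np.mgrid[Y:Y+H,X:X+W];print(c,(m*xx).sum()/m.sum(),(m*yy).sum()/m.sum(),(m>0).sum())
    P=np.array([[-95,0,78.5],[-83,0,78.5]])/1000
    print('model q=0,12',proj(d,BX+R.from_euler('z',BY).apply(P)).round(1).tolist())
```

```text
tcp in box mm [-171.81  153.44  212.89] tool z [ 0.0015  0.0013 -1.    ] tool x [-0.0027  1.      0.0013] F [ 0.1  0.1 -0.5] open 0.46 t 24.925
top 361.3888888888889 222.77777777777777 5
top 360.8469387755102 218.4591836734694 14
model q=0,12 [[361.7, 221.7], [360.4, 217.3]]
side 288.39473684210526 130.42105263157896 6
side 285.05882352941177 130.58823529411765 3
model q=0,12 [[288.6, 130.1], [284.9, 130.6]]
```

View pics/yA.png

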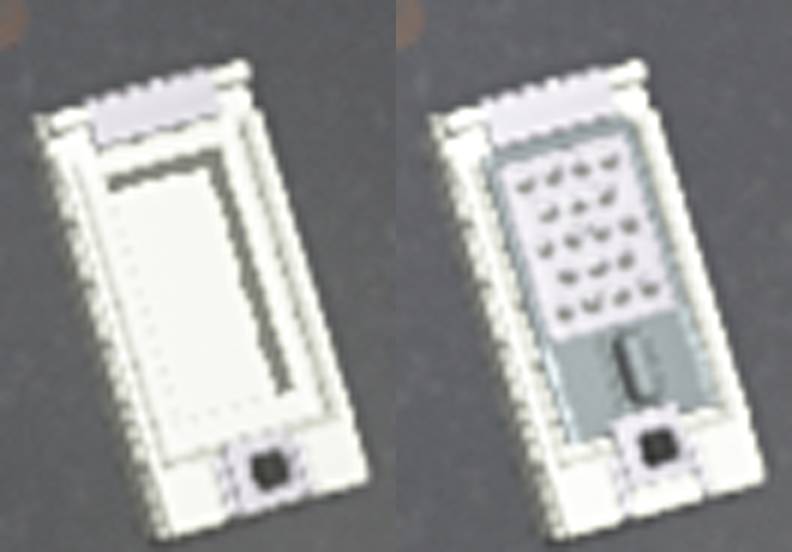

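View pics/yC.png

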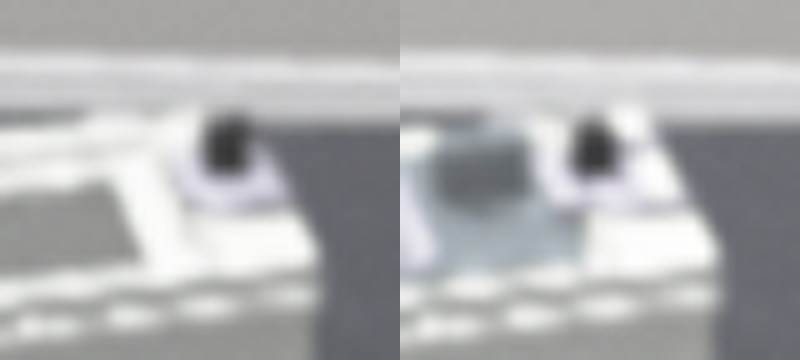

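Run:
```python
from cell import robot
print(robot.hand_in())
```

```text
the job is handed in; nothing more can be done
None
```

I fitted the grating plate into the slicer box, shut the latch over its end, and handed the job in at about 25 s of the 51 s allowed. No verdict comes back, so success is not confirmed.

**What I did:** I gripped the grating plate by its fin and hooked the tongue under the lip with the plate tilted about 0.17–0.2 rad. I then swung it flat, released it, pressed the fin down, and pushed the latch knob shut with closed fingers.

**What the last checks showed:**
- **Plate:** the fingers met the top of the fin at 90 mm, which is the seated height. The plate stayed there under a press of about 28 N. The top and side pictures show it flat in its seat with the tongue under the lip.
- **Latch:** the knob moved about 11 mm in both cameras. The push ended against about 20 N, well above the 2 N friction, so it reached its stop.
- **Clearance:** the gripper was clear of everything at the end. I kept well away from the slicing plate, garlic and salt shaker but did not measure them again afterwards.

**What went wrong on the way:** on the first descent the rear of the plate came down lightly on the latch knob, about 5 N. That turned the plate about 0.05 rad in the grip. I backed off, measured the new angle and went in steeper.

**Remaining uncertainty:** the two cameras disagreed by about 1–2 mm on the positions of the box and plate. The latch reading is only good to about 1 mm.

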